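# Line up and bolt the fixing straps on a granite slab

### The arm

A 6-joint arm with a two-finger parallel gripper is mounted at the origin on the work surface. World frame = base frame: x ahead of the robot, y to its left, z up, the work surface at z = 0. Lengths are in m, angles in degrees, forces in N, time in s.
With the tool pointing down it reaches from about 0.3 to 0.75 m from the base axis. Payload 8.5 kg.
Tool frame: the origin (TCP) lies at the very end of the fingers, on their centre line; the grasp point (between the pads) lies 19 mm behind it (env.hold_point_z is the distance from the TCP to the grasp point, in m); z points along the fingers, y is the line along which they close (so a half turn about z gives the same grasp; the last joint's range is limited). The gripper opens to 85 mm and grips with 20 to 120 N. Pads are 22 mm wide; open, the fingers measure 114 mm over their backs; the gripper's body (76 mm by 85 mm) begins 54 mm behind the grasp point. The pads swing forward as they close: fully open they stand 13 mm farther back than shut.
Start: joints at [-85.331, 21.807, 74.336, -0, 83.858, -12.336], TCP at [0.161, -0.526, 0.231] pointing down, gripper open.
Joint ranges: [-178.18, 178.18], [-50.72, 133.34], [12.68, 142.11], [-81.47, 261.47], [9.98, 163.14], [-165.26, 165.26]. Speed limits (degrees/s): [136.94, 136.94, 180, 180, 180, 180].

### API

Orientations are given as a 3x3 rotation matrix whose columns are the frame's x, y, z axes.
In Python, from rig import env, optics gives the robot as it stands.
- The arm moves only by the shell command python3 -m jog 'ROWS' [OPENING] [FORCE]. ROWS is JSON, a list of rows, each an object with "linear": the shift along the tool's x, y, z in units of 40 mm (1.0 is 40 mm), a list of three; "roll": the turn about the tool's z in units of 5 degrees (1.0 is 5 degrees). A call has 1 to 12 rows; each row shifts and turns the commanded pose from where the row before left it, along the tool's axes as they then stand; what a row does not reach is not made up. A row lasts 1/12 s, in which the tool goes at most 41.7 mm and 7.16 degrees, less where a joint would pass 70% of its speed; a pose out of reach is approached as far as the arm can. A call is refused whole if a number of a shift passes 1 or a number of a turn 1, either way. A call with a gripper value outside its range is refused whole. OPENING is the opening, from -1 (shut) to 1 (fully open), set as the call begins (- or left out, the last holds). The fingers move at their own pace and stop on an object; FORCE is the grip in N (left out, the last holds). Time passes only in rows, so rows that do not move let the fingers close. It gives the time, the measured TCP pose, the force, the opening and the grip force at its end, in the units of the state.
- env.observe(): the state, without advancing time (a new reading comes with each control period).
- optics.get_image(name): name is "scene" or "top" or "wrist"; returns the picture (400x640x3 uint8, red, green, blue); there is no depth.
- optics.calibration(name): a dict with "fov_y" (degrees; the focal length in pixels is half the picture's height over the tangent of half this angle, whatever the lens; pixels are square), "cx", "cy" (the principal point, pixels), "D" ([k1, k2, p1, p2, k3] as OpenCV has them; the pictures are not rectified), "T" (4x4, takes a point from camera to world coordinates). Camera axes: x right, y down, z forward; pixel columns grow to the right and rows downward; lengths in m; the calibration is good to about 2 mm. A picture is of the moment at which its call begins: read the wrist's pose just before it. calibration takes no time and is no camera call; for the wrist camera it gives the pose at the moment of the call.
- env.close_job(): hands the job in; it is judged then, once.
The state is a dict: "time_s": time; "q": joint angles; "qvel": joint speeds; "joint_efforts": joint torques, N m; "position": TCP position; "tool_rot": TCP orientation; "ft_force": force on the tool from outside, world axes, zero at the start; "wrist_torque": the same for the moment, N m; "grip_width": finger opening in m; "gripper_force": force on a finger pad.
Only numpy, scipy, OpenCV 4.12 (cv2) and the standard library are available. Lean on these libraries where they do the work, as an engineer would, in place of code of your own. Each camera call takes 0.05 s, during which the arm holds its last target. There are 200 camera calls.

### The job

Clear the roll of tape off the granite slab into the tray, then drive the tapered drift down through each steel strap to lever its hole into line with the slab's hole below (move the straps with the drift only, not with the fingers), and stand the drift back in its slot in the tool block. Then pull the parts drawer out to its stop and drop a bolt through every strap until its head sits flat on the strap. When all straps are bolted, push the drawer shut; leave the other tools alone.

Things in the scene. Friction and masses are not known exactly. Their poses are not given: they have to be found in the camera images.
- slab: grey speckled granite slab lying level, 240 mm along its x, 400 mm along its y, 40 mm thick, on two timber battens 35 mm tall (gap beneath between the battens), top 75 mm above the bench. Fixed, heavy. Origin on the bench under its centre, z up. Three holes of 18 mm bore go right through it; a row of up to three steel straps lies on it
- tape: roll of bright green masking tape lying flat (axis upright), 96 mm outside, 76 mm bore (wall 10 mm), 48 mm tall, 0.14 kg, on the slab beside the straps. Origin at the centre of its underside, z along its axis. May get knocked aside
- tray: open square aluminium tray fixed to the bench, 160 x 160 mm outside, walls 4 mm thick and 25 mm high, floor 4 mm. Origin at the centre of its underside
- drift: tapered alignment drift, 0.25 kg, standing point down in the front slot of the tool block: total length 140 mm; point 6 mm across, widening evenly to 17.2 mm over the first 48 mm, then straight at 17.2 mm to 70 mm, then a yellow round grip 22 mm across and 70 mm long whose shoulder stops on whatever the drift is pushed into. Origin at the point's end, z up along it to the grip
- block_slot (a point): mouth of the drift's own slot in the top face of the dark wooden tool block (160 mm along this point's x, 55 mm along its y, 80 mm tall, fixed to the bench; two fixed chisels stand 55 and 100 mm behind the drift along +x, 140 mm tall): a through hole of 20 mm bore, 80 mm deep. In its slot the drift hangs with its shoulder on the block's top, its point 70 mm below this point
- cab_drawer0 (a joint): drawer of the small green parts cabinet (200 mm deep, 170 mm wide, 100 mm tall, fixed to the bench), m pulled out: 0 shut, 0.134 at its stop; slides with about 1 N along the -x of its handle point, towards the robot's side, and stays where it is left
- cab_drawer0_handle (a point): middle of the drawer's steel bar handle: a round bar 11 mm thick and 85 mm long along the cabinet's y, 35 mm out from the drawer front, 62 mm above the bench (38 mm below the cabinet's top); moves with the drawer. Gap of about 29 mm between bar and drawer front
- bolt1: dark steel socket-head bolt, 0.12 kg, hanging head up in a 40 mm tall wooden rack in the drawer, 42 mm from the next, its head on the rack's top 62 mm above the bench (drawer walls end level with the heads' tops). Shank 16 mm across, 40 mm long, end chamfered 3 mm; head 24 mm across, 16 mm tall. Origin at the shank's end, z up. All alike, any fits any hole; one may be spare
- bolt2: dark steel socket-head bolt, 0.12 kg, hanging head up in a 40 mm tall wooden rack in the drawer, 42 mm from the next, its head on the rack's top 62 mm above the bench (drawer walls end level with the heads' tops). Shank 16 mm across, 40 mm long, end chamfered 3 mm; head 24 mm across, 16 mm tall. Origin at the shank's end, z up. All alike, any fits any hole; one may be spare
- bolt3: dark steel socket-head bolt, 0.12 kg, hanging head up in a 40 mm tall wooden rack in the drawer, 42 mm from the next, its head on the rack's top 62 mm above the bench (drawer walls end level with the heads' tops). Shank 16 mm across, 40 mm long, end chamfered 3 mm; head 24 mm across, 16 mm tall. Origin at the shank's end, z up. All alike, any fits any hole; one may be spare
- strapA: steel strap A, 193 x 36 x 8 mm, 0.43 kg, flat on the slab; may be absent. Its 18 mm stud hole lies over a 16 mm stud fixed in the slab (26 mm tall above it): the strap can only swing about the stud, held by friction (2 to 3 N). Origin under the stud hole, x to the far end. Starts 0.055 to 0.085 rad to either side of the slab's x, its bolt hole 4 to 8 mm out of line
- strapA_hole (a point): centre of strap A's bolt hole (18 mm bore, 85 mm from the stud, on the robot's side) in the strap's top face, 83 mm above the bench
- slab_holeA (a point): centre of the slab's hole under strap A, 18 mm bore, right through the 40 mm slab (35 mm free below it), in the slab's top face, 75 mm above the bench
- strapB: steel strap B, 193 x 36 x 8 mm, 0.43 kg, flat on the slab; may be absent. Its 18 mm stud hole lies over a 16 mm stud fixed in the slab (26 mm tall above it): the strap can only swing about the stud, held by friction (2 to 3 N). Origin under the stud hole, x to the far end. Starts 0.055 to 0.085 rad to either side of the slab's x, its bolt hole 4 to 8 mm out of line
- strapB_hole (a point): centre of strap B's bolt hole (18 mm bore, 85 mm from the stud, on the robot's side) in the strap's top face, 83 mm above the bench
- slab_holeB (a point): centre of the slab's hole under strap B, 18 mm bore, right through the 40 mm slab (35 mm free below it), in the slab's top face, 75 mm above the bench
- strapC: steel strap C, 193 x 36 x 8 mm, 0.43 kg, flat on the slab; may be absent. Its 18 mm stud hole lies over a 16 mm stud fixed in the slab (26 mm tall above it): the strap can only swing about the stud, held by friction (2 to 3 N). Origin under the stud hole, x to the far end. Starts 0.055 to 0.085 rad to either side of the slab's x, its bolt hole 4 to 8 mm out of line
- strapC_hole (a point): centre of strap C's bolt hole (18 mm bore, 85 mm from the stud, on the robot's side) in the strap's top face, 83 mm above the bench
- slab_holeC (a point): centre of the slab's hole under strap C, 18 mm bore, right through the 40 mm slab (35 mm free below it), in the slab's top face, 75 mm above the bench
- brush: a wooden dust brush, lying on the bench; a bystander, leave it alone
- hammer: a hammer, lying on the bench; a bystander, leave it alone
- rubstone: a grey rubbing stone, lying on the bench; a bystander, leave it alone

How it is judged (in metres and radians):
On the way, in this order (a step that is already met when the one before it is completed fails the run):
1. the roll of tape lies in the tray (horizontal distance between tape and tray below 0.062 m and z of tape in the frame of tray below 0.012 m and angle between tape's own z axis and vertical below 0.15 rad), for 0.2 s.
2. the drift has been driven into the hole of a strap, through strap and slab (((horizontal distance between drift and strapA_hole below 0.005 m and z of drift in the frame of strapA_hole below -0.058 m) or (horizontal distance between drift and strapB_hole below 0.005 m and z of drift in the frame of strapB_hole below -0.058 m) or (horizontal distance between drift and strapC_hole below 0.005 m and z of drift in the frame of strapC_hole below -0.058 m))), for 0.1 s.
3. with the drift home in a strap, the last of the straps has come into line, so that all are in line (((horizontal distance between drift and strapA_hole below 0.005 m and z of drift in the frame of strapA_hole below -0.058 m) or (horizontal distance between drift and strapB_hole below 0.005 m and z of drift in the frame of strapB_hole below -0.058 m) or (horizontal distance between drift and strapC_hole below 0.005 m and z of drift in the frame of strapC_hole below -0.058 m)) and horizontal distance between strapA_hole and slab_holeA below 0.0025 m and horizontal distance between strapB_hole and slab_holeB below 0.0025 m and horizontal distance between strapC_hole and slab_holeC below 0.0025 m), for 0.1 s.
4. every strap present is in line with its slab hole and the drift is back in its slot (horizontal distance between strapA_hole and slab_holeA below 0.0025 m and horizontal distance between strapB_hole and slab_holeB below 0.0025 m and horizontal distance between strapC_hole and slab_holeC below 0.0025 m and horizontal distance between drift and block_slot below 0.008 m and z of drift in the frame of block_slot below -0.062 m and angle between drift's own z axis and vertical below 0.12 rad), for 0.2 s.
5. the drawer is pulled out to its stop (value of joint cab_drawer0 above 0.127 m), for 0.1 s.
6. every strap present has a bolt fully down through it (((horizontal distance between bolt1 and strapA_hole below 0.0045 m and z of bolt1 in the frame of strapA_hole below -0.0375 m) or (horizontal distance between bolt2 and strapA_hole below 0.0045 m and z of bolt2 in the frame of strapA_hole below -0.0375 m) or (horizontal distance between bolt3 and strapA_hole below 0.0045 m and z of bolt3 in the frame of strapA_hole below -0.0375 m)) and ((horizontal distance between bolt1 and strapB_hole below 0.0045 m and z of bolt1 in the frame of strapB_hole below -0.0375 m) or (horizontal distance between bolt2 and strapB_hole below 0.0045 m and z of bolt2 in the frame of strapB_hole below -0.0375 m) or (horizontal distance between bolt3 and strapB_hole below 0.0045 m and z of bolt3 in the frame of strapB_hole below -0.0375 m)) and ((horizontal distance between bolt1 and strapC_hole below 0.0045 m and z of bolt1 in the frame of strapC_hole below -0.0375 m) or (horizontal distance between bolt2 and strapC_hole below 0.0045 m and z of bolt2 in the frame of strapC_hole below -0.0375 m) or (horizontal distance between bolt3 and strapC_hole below 0.0045 m and z of bolt3 in the frame of strapC_hole below -0.0375 m))), for 0.2 s.
At the end, for the whole second after the job is handed in: each strap's hole within 2.5 mm of the slab's, a bolt down its hole (37.5 mm deep, within 4.5 mm of its axis); drift in its slot (62 mm deep, tilt under 0.12 rad); tape flat on the tray floor, within 62 mm of its centre; drawer within 12 mm of shut; all at rest (all of step 1 and all of step 4 and all of step 6 and value of joint cab_drawer0 below 0.012 m and linear speed of each of tape, drift, bolt1, bolt2, bolt3 below 0.02 m/s); the robot touches nothing.
It fails at once if a strap is pushed or gripped by the bare fingers (over 8 N) (contact force between the fingers and strapA above 8 N or contact force between the fingers and strapB above 8 N or contact force between the fingers and strapC above 8 N).
It fails at once if a brush, hammer or rubbing stone is moved more than 30 mm (distance of any of brush, hammer, rubstone from where it was at the start of the episode above 0.03 m).
Of strapA, strapB, strapC only 2 to 3 are there at a start; the rules pass over those that are not, and their reading is None.
At some moment in a run one of tape may be knocked a few centimetres aside while the robot is not near it.
It also fails if it takes over 210 s, if anything falls off the work surface, if the arm or the gripper's body presses on something with over 40 N, if the wrist force passes 120 N, or if a joint passes its speed limit or range.

## Working session

There is one attempt and no reset: what is moved stays moved. The work goes in short steps, Python scripts to look and compute and a shell command to move; the robot and the scene stay as the last step left them, time stands still between calls to the robot, and variables do not carry over. Pictures are saved under pics/ and viewed, at most 14 in all, crops included, and the job is handed in when it is done.

```bash
ls; mkdir -p pics; cat > h.py <<'E'
import numpy as np, cv2
from rig import env, optics
def K(c):
    f=200/np.tan(np.radians(c["fov_y"])/2)
    return np.array([[f,0,c["cx"]],[0,f,c["cy"]],[0,0,1.]])
def snap(name,fn=None):
    c=optics.calibration(name); im=optics.get_image(name)
    if fn: cv2.imwrite("pics/"+fn,im[:,:,::-1])
    return im,c
def ray(c,uv,z):
    uv=np.array(uv,float).reshape(-1,1,2)
    n=cv2.undistortPoints(uv,K(c),np.array(c["D"],float))[:,0]
    T=np.array(c["T"]); d=np.c_[n,np.ones(len(n))]@T[:3,:3].T; o=T[:3,3]
    z=np.broadcast_to(z,(len(n),))
    return o+d*((z-o[2])/d[:,2])[:,None]
def proj(c,P):
    T=np.linalg.inv(np.array(c["T"])); 
    return cv2.projectPoints(np.array(P,float).reshape(-1,1,3),cv2.Rodrigues(T[:3,:3])[0],T[:3,3],K(c),np.array(c["D"],float))[0][:,0]
E
python3 - <<'E'
from h import *
for n in ("scene","top"):
    im,c=snap(n,n+"0.png"); print(n,c)
s=env.observe(); print(s); print(env.hold_point_z)
E
```

```text
pics
scene {'fov_y': 49.34445477297688, 'cx': 319.10346709186746, 'cy': 192.64549616747888, 'D': array([-0.04012016,  0.        ,  0.        ,  0.        ,  0.        ]), 'T': array([[-0.28009761,  0.63485257, -0.72007468,  1.29861123],
       [ 0.95971826,  0.20241576, -0.19485566,  0.18490785],
       [ 0.02204984, -0.74564742, -0.66597578,  0.7696772 ],
       [ 0.        ,  0.        ,  0.        ,  1.        ]])}
top {'fov_y': 50.89253955978455, 'cx': 325.53493472882036, 'cy': 190.6669277624103, 'D': array([-0.11162057,  0.        ,  0.        ,  0.        ,  0.        ]), 'T': array([[-0.02199059, -0.99816675,  0.05638755,  0.51084046],
       [-0.99961749,  0.02100634, -0.01798891, -0.01273246],
       [ 0.01677143, -0.05676157, -0.99824689,  1.05895336],
       [ 0.        ,  0.        ,  0.        ,  1.        ]])}
{'time_s': 0.1, 'q': array([-8.53301797e+01,  2.18390020e+01,  7.43780838e+01,  1.43442562e-03,
        8.38558088e+01, -1.23349307e+01]), 'qvel': array([-0.03809389, -0.03021564, -0.16138537,  0.12162129, -0.02265359,
       -0.02655404]), 'joint_efforts': array([ 2.19178473e-03, -4.49224520e+01, -2.31658709e+01, -2.03681161e-04,
        3.70128560e-03, -6.50565852e-06]), 'position': array([ 0.16083995, -0.52570644,  0.23076966]), 'tool_rot': array([[ 9.56281309e-01,  2.92448375e-01, -7.87693879e-05],
       [ 2.92448236e-01, -9.56280511e-01,  1.27005352e-03],
       [ 2.96099458e-04, -1.23756441e-03, -9.99999190e-01]]), 'ft_force': array([ 0.52078624, -0.59779833,  0.53013629]), 'wrist_torque': array([0.00666745, 0.00939276, 0.00658689]), 'gripper_force': 0.0, 'grip_width': 0.08534386327821612}
0.0187
```

View pics/top0.png

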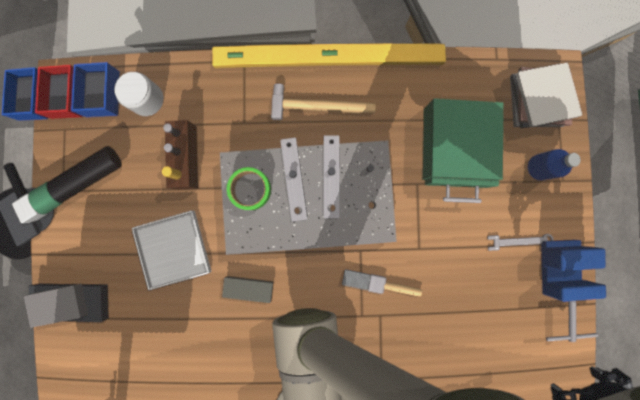

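View pics/scene0.png

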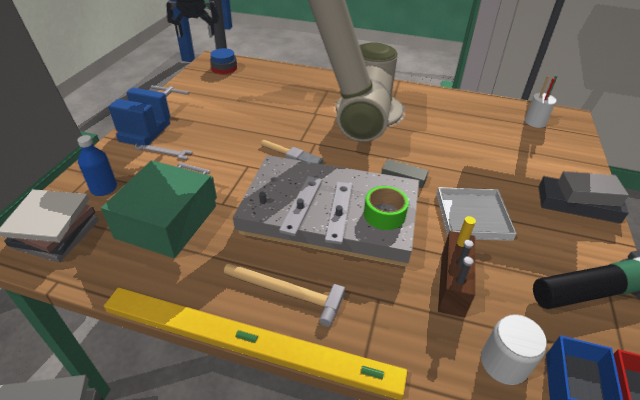

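The top view shows the tape at (248,188), two straps with bolt holes near (297,211) and (331,208), and a bare slab hole at (373,205). The tray is at (171,250), the drift at (171,172) and the drawer handle at (463,200). I'll enlarge it to measure more closely.

```bash
python3 - <<'E'
from h import *
im=cv2.imread("pics/top0.png"); c=optics.calibration("top")
a=cv2.resize(im[120:270,215:400],None,fx=4,fy=4,interpolation=cv2.INTER_CUBIC); 
cv2.imwrite("pics/crop1.png",a)
np.set_printoptions(precision=4,suppress=True)
P=lambda n,u,z: print(n,ray(c,u,z))
P("tape",[[248,188]],.123);P("tray",[[134,228],[194,211],[209,271],[149,288],[171,250]],.025);P("drift",[[171,172]],.15)
P("chis",[[169,130],[168,148]],.14)
P("handle",[[445,199],[480,201]],.062)
P("cab",[[433,101],[502,100],[500,186],[426,182]],.1)
E
```

```text
tape [[0.5733 0.1434 0.123 ]]
tray [[0.486  0.4487 0.025 ]
 [0.5257 0.295  0.025 ]
 [0.3775 0.2594 0.025 ]
 [0.3366 0.412  0.025 ]
 [0.4303 0.3541 0.025 ]]
drift [[0.6103 0.3088 0.15  ]]
chis [[0.7059 0.3177 0.14  ]
 [0.6653 0.3195 0.14  ]]
handle [[ 0.541  -0.3178  0.062 ]
 [ 0.5342 -0.4048  0.062 ]]
cab [[ 0.7711 -0.2876  0.1   ]
 [ 0.7735 -0.4573  0.1   ]
 [ 0.5674 -0.4403  0.1   ]
 [ 0.5802 -0.2628  0.1   ]]
```

View pics/crop1.png

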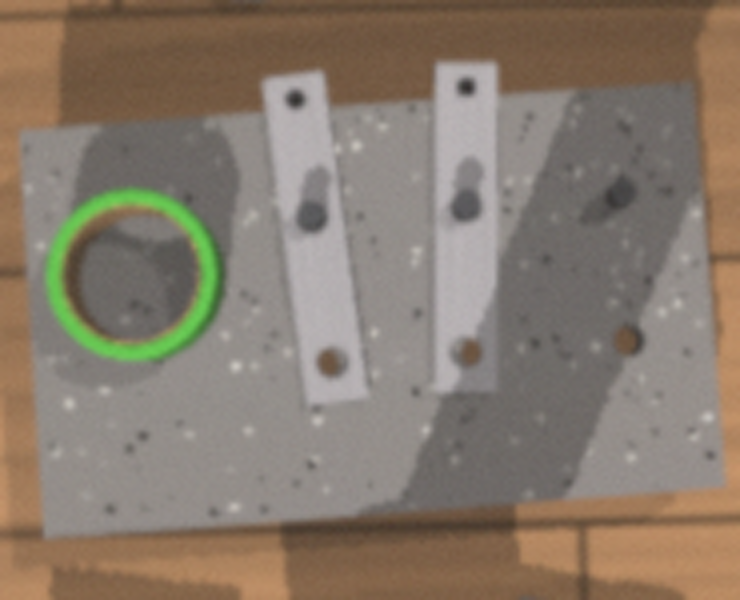

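```bash
python3 -m jog '[{"linear":[1,0,0],"roll":0.85},{"linear":[1,0,0],"roll":0.85},{"linear":[1,0,0],"roll":0.85},{"linear":[1,0,0],"roll":0.85},{"linear":[0.4,-0.9,-0.2],"roll":0},{"linear":[0.4,-0.9,-0.2],"roll":0},{"linear":[0.4,-0.9,-0.2],"roll":0},{"linear":[0.4,-0.9,-0.2],"roll":0},{"linear":[0.4,-0.9,-0.2],"roll":0},{"linear":[0.4,-0.9,-0.2],"roll":0},{"linear":[0.4,-0.9,-0.2],"roll":0},{"linear":[0.4,-0.9,-0.2],"roll":0}]' 1 40; python3 -m jog '[{"linear":[0.2,-1,-0.2]},{"linear":[0.2,-1,-0.2]},{"linear":[0.2,-1,-0.2]},{"linear":[0.2,-1,-0.2]},{"linear":[0.2,-1,-0.2]},{"linear":[0.2,-1,-0.2]},{"linear":[0,0,0]},{"linear":[0,0,0]},{"linear":[0,0,0]}]'
python3 - <<'E'
from h import *
im,c=snap("wrist","w1.png"); print(c["T"].round(4),c["fov_y"],env.observe()["tool_rot"].round(3))
E
```

```text
time_s: 1.1
position: [0.4458, -0.2066, 0.2955]
tool_rot: [[1.0, -0.0, -0.0], [-0.0, -1.0, 0.0], [-0.0, -0.0, -1.0]]
ft_force: [0.7, -0.6, -0.6]
grip_width: 0.0851
gripper_force: 0.0
[[ 1.400e-03 -9.482e-01 -3.177e-01  5.276e-01]
 [-1.000e+00 -1.500e-03  1.000e-04 -2.060e-01]
 [-5.000e-04  3.177e-01 -9.482e-01  4.382e-01]
 [ 0.000e+00  0.000e+00  0.000e+00  1.000e+00]] 70.87267438829424 [[ 1.     0.005  0.003]
 [ 0.005 -1.     0.001]
 [ 0.003 -0.001 -1.   ]]invalid input
```

View pics/w1.png

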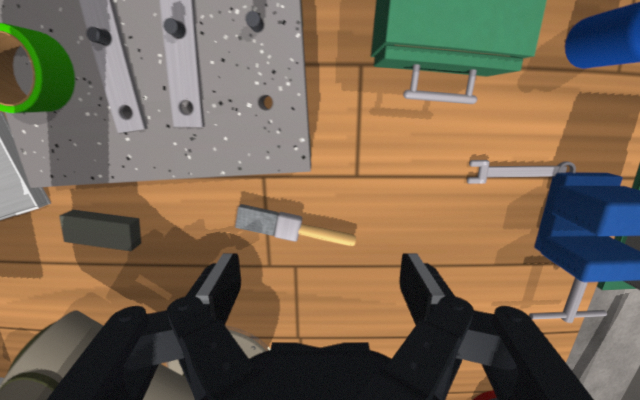

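The wrist view shows the handle bar at (407,96)–(475,100). Every row needs a "roll" entry, which is why the second call was refused. Moving on over the slab.

```bash
python3 -m jog '[{"linear":[0,-1,-0.2],"roll":0},{"linear":[0,-1,-0.2],"roll":0},{"linear":[0,-1,0],"roll":0},{"linear":[0,-1,0],"roll":0},{"linear":[0,-1,0],"roll":0},{"linear":[0,-1,0],"roll":0},{"linear":[0,-1,0],"roll":0},{"linear":[0,0,0],"roll":0},{"linear":[0,0,0],"roll":0}]'
python3 - <<'E'
from h import *
np.set_printoptions(precision=4,suppress=True)
im,c=snap("wrist","w2.png"); print(ray(c,[[407,96],[475,100]],.062)) 
g=(im[:,:,1].astype(int)>im[:,:,0]+60)&(im[:,:,1].astype(int)>im[:,:,2]+60)
ys,xs=np.nonzero(g); print(xs.mean(),ys.mean(),len(xs))
E
```

```text
time_s: 1.9
position: [0.4451, 0.0731, 0.3111]
tool_rot: [[1.0, 0.004, -0.0], [0.004, -1.0, -0.0], [-0.0, 0.0, -1.0]]
ft_force: [0.7, -0.1, -0.1]
grip_width: 0.0855
gripper_force: 0.0
[[ 0.5409 -0.041   0.062 ]
 [ 0.5377 -0.1337  0.062 ]]
320.90564407755807 102.33048569783068 10418
```

View pics/w2.png

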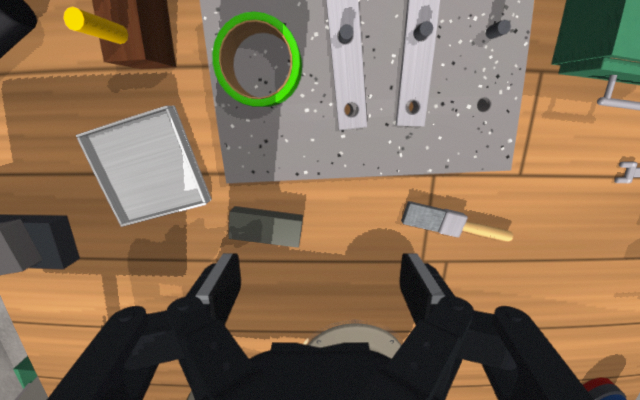

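```bash
python3 - <<'E'
from h import *
np.set_printoptions(precision=4,suppress=True)
c=optics.calibration("wrist")
P=lambda n,u,z: print(n,ray(c,u,z))
P("tape",[[256,58.5]],.123);P("tray",[[79,136],[171,108],[210,200],[122,225]],.025)
P("straps",[[351,109],[412,106]],.083);P("slabhole",[[484,104]],.075)
P("drift top",[[75,20]],.151)
ct=optics.calibration("top")
q=lambda L:[[215+a/4,120+b/4] for a,b in L]
print("from top view")
print(ray(ct,q([[331,362],[466,351]]),.083),ray(ct,q([[628,340],[20,130],[692,84],[724,485],[45,538]]),.075),ray(ct,q([[310,217],[465,206],[622,192]]),.101))
print(ray(ct,q([[134,275]]),.123))
E
```

```text
tape [[0.5764 0.1414 0.123 ]]
tray [[0.4867 0.4468 0.025 ]
 [0.5255 0.2922 0.025 ]
 [0.3824 0.2502 0.025 ]
 [0.3369 0.4089 0.025 ]]
straps [[ 0.5238  0.0332  0.083 ]
 [ 0.5282 -0.0439  0.083 ]]
slabhole [[ 0.5324 -0.1413  0.075 ]]
drift top [[0.6121 0.3146 0.151 ]]
from top view
[[ 0.5213  0.0351  0.083 ]
 [ 0.526  -0.0433  0.083 ]] [[ 0.5304 -0.1388  0.075 ]
 [ 0.6621  0.2173  0.075 ]
 [ 0.6815 -0.1815  0.075 ]
 [ 0.4441 -0.1932  0.075 ]
 [ 0.4219  0.2048  0.075 ]] [[ 0.6041  0.0447  0.101 ]
 [ 0.6086 -0.044   0.101 ]
 [ 0.6149 -0.1345  0.101 ]]
[[0.5716 0.1423 0.123 ]]
```

The views agree to within about 4 mm: tape centre about (0.574, 0.142), tray centre about (0.432, 0.352). I'll grip the tape's +y wall.

```bash
python3 -m jog '[{"linear":[0.65,-0.56,0],"roll":0},{"linear":[0.65,-0.56,0],"roll":0},{"linear":[0.65,-0.56,0],"roll":0},{"linear":[0.65,-0.56,0],"roll":0},{"linear":[0.65,-0.56,0],"roll":0},{"linear":[0,0,1],"roll":0},{"linear":[0,0,1],"roll":0},{"linear":[0,0,1],"roll":0},{"linear":[0,0,0],"roll":0},{"linear":[0,0,0],"roll":0}]' 0.1 40
python3 - <<'E'
from h import *
np.set_printoptions(precision=4,suppress=True)
im,c=snap("top")
g=((im[:,:,1].astype(int)>im[:,:,0]+60)&(im[:,:,1].astype(int)>im[:,:,2]+60)).astype(np.uint8)
g[:,:215]=0;g[:,300:]=0
ys,xs=np.nonzero(g); print(len(xs),xs.min(),xs.max(),ys.min(),ys.max())
E
```

```text
time_s: 2.78
position: [0.5756, 0.1819, 0.1907]
tool_rot: [[1.0, -0.002, -0.003], [-0.002, -1.0, -0.001], [-0.003, 0.001, -1.0]]
ft_force: [0.6, 0.4, 1.5]
grip_width: 0.0472
gripper_force: 0.0
355 215 298 47 209
```

```bash
python3 -m jog '[{"linear":[0,-0.07,0.9],"roll":0},{"linear":[0,0,0.9],"roll":0},{"linear":[0,0,0.75],"roll":0},{"linear":[0,0,0],"roll":0},{"linear":[0,0,0],"roll":0}]'; python3 -m jog '[{"linear":[0,0,0],"roll":0},{"linear":[0,0,0],"roll":0},{"linear":[0,0,0],"roll":0},{"linear":[0,0,0],"roll":0},{"linear":[0,0,0],"roll":0},{"linear":[0,0,0],"roll":0}]' -1 40
```

```text
time_s: 3.25
position: [0.5768, 0.1859, 0.0915]
tool_rot: [[1.0, -0.001, 0.002], [-0.001, -1.0, 0.0], [0.002, -0.0, -1.0]]
ft_force: [0.0, 0.4, 0.5]
grip_width: 0.0469
gripper_force: 0.0
time_s: 3.75
position: [0.5766, 0.1866, 0.0918]
tool_rot: [[1.0, 0.0, 0.004], [0.0, -1.0, 0.001], [0.004, -0.001, -1.0]]
ft_force: [-1.0, 0.8, 6.9]
grip_width: 0.009
gripper_force: 35.7
```

```bash
python3 -m jog '[{"linear":[0,0,-0.6],"roll":0},{"linear":[0,0,-1],"roll":0},{"linear":[0,0,-1],"roll":0},{"linear":[-0.52,-0.72,0],"roll":0},{"linear":[-0.52,-0.72,0],"roll":0},{"linear":[-0.52,-0.72,0],"roll":0},{"linear":[-0.52,-0.72,0],"roll":0},{"linear":[-0.52,-0.72,0],"roll":0},{"linear":[-0.52,-0.72,0],"roll":0},{"linear":[-0.52,-0.72,0],"roll":0},{"linear":[0,0,0],"roll":0},{"linear":[0,0,0],"roll":0}]'; python3 -m jog '[{"linear":[0,0,0.9],"roll":0},{"linear":[0,0,0.9],"roll":0},{"linear":[0,0,0.9],"roll":0},{"linear":[0,0,0.5],"roll":0},{"linear":[0,0,0],"roll":0},{"linear":[0,0,0],"roll":0}]'
```

```text
time_s: 4.75
position: [0.4288, 0.3892, 0.1943]
tool_rot: [[1.0, 0.003, 0.001], [0.003, -1.0, 0.001], [0.001, -0.001, -1.0]]
ft_force: [0.9, -0.6, -1.4]
grip_width: 0.0091
gripper_force: 42.4
time_s: 5.25
position: [0.4308, 0.3872, 0.0656]
tool_rot: [[1.0, -0.001, -0.0], [-0.001, -1.0, -0.0], [-0.0, 0.0, -1.0]]
ft_force: [-0.3, 0.2, -0.2]
grip_width: 0.009
gripper_force: 42.4
```

```bash
python3 -m jog '[{"linear":[0,0,0.4],"roll":0},{"linear":[0,0,0.4],"roll":0},{"linear":[0,0,0.2],"roll":0},{"linear":[0,0,0],"roll":0},{"linear":[0,0,0],"roll":0}]'; python3 -m jog '[{"linear":[0,0,0],"roll":0},{"linear":[0,0,0],"roll":0},{"linear":[0,0,0],"roll":0},{"linear":[0,0,0],"roll":0}]' -0.5; python3 -m jog '[{"linear":[0,0,-0.8],"roll":0},{"linear":[0,0,-1],"roll":0},{"linear":[0,0,-1],"roll":0},{"linear":[0,0,-1],"roll":0},{"linear":[0,0.3,-1],"roll":0},{"linear":[0,0,0],"roll":0},{"linear":[0,0,0],"roll":0}]' -0.2
python3 - <<'E'
from h import *
im,c=snap("wrist","w3.png")
E
```

```text
time_s: 5.67
position: [0.4307, 0.3881, 0.0267]
tool_rot: [[1.0, -0.0, 0.002], [-0.0, -1.0, 0.001], [0.002, -0.001, -1.0]]
ft_force: [0.5, -0.2, -1.3]
grip_width: 0.009
gripper_force: 42.4
time_s: 6.0
position: [0.4301, 0.388, 0.026]
tool_rot: [[1.0, 0.0, 0.001], [0.0, -1.0, 0.0], [0.001, -0.0, -1.0]]
ft_force: [-0.9, -0.3, -0.9]
grip_width: 0.0209
gripper_force: 0.0
time_s: 6.58
position: [0.4305, 0.3759, 0.2198]
tool_rot: [[1.0, -0.0, 0.005], [-0.0, -1.0, 0.003], [0.005, -0.003, -1.0]]
ft_force: [0.4, 0.3, -0.5]
grip_width: 0.0345
gripper_force: 0.0
```

View pics/w3.png

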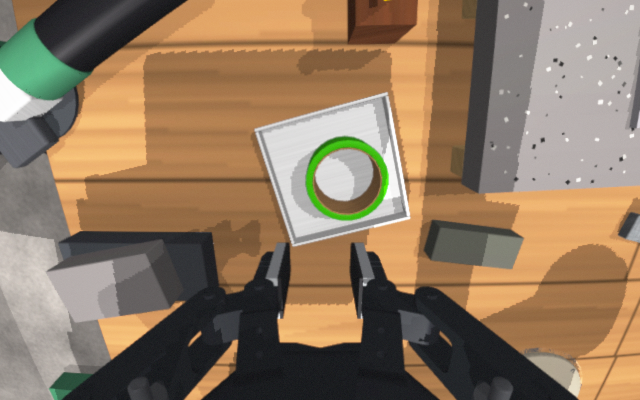

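Tape sits flat in the tray (ring centred at (347,178), inside the walls). Next is the drift.

```bash
python3 -m jog '[{"linear":[0.5,0.53,-0.2],"roll":0},{"linear":[0.5,0.53,-0.2],"roll":0},{"linear":[0.5,0.53,-0.2],"roll":0},{"linear":[0,0,0],"roll":0},{"linear":[0,0,0],"roll":0},{"linear":[0,0,0],"roll":0}]' -0.1
python3 - <<'E'
from h import *
np.set_printoptions(precision=4,suppress=True)
im,c=snap("wrist","w4.png")
i=im.astype(int); g=(i[:,:,0]>130)&(i[:,:,1]>100)&(i[:,:,2]<60)
ys,xs=np.nonzero(g); print(len(xs),xs.mean(),ys.mean())
print(env.observe()["position"],proj(c,[[0.611,0.312,.15]]))
a=im[0:400,160:480,::-1]; cv2.imwrite("pics/w4c.png",cv2.resize(a[:250],None,fx=2.4,fy=2.4))
E
```

```text
time_s: 7.13
position: [0.4892, 0.3125, 0.2398]
tool_rot: [[1.0, 0.0, -0.003], [0.0, -1.0, -0.001], [-0.003, 0.001, -1.0]]
ft_force: [-0.9, 0.9, -0.5]
grip_width: 0.0385
gripper_force: 0.0
1000 312.765 50.472
[0.489  0.3129 0.24  ] [[321.4802  50.1495]]
```

View pics/w4c.png

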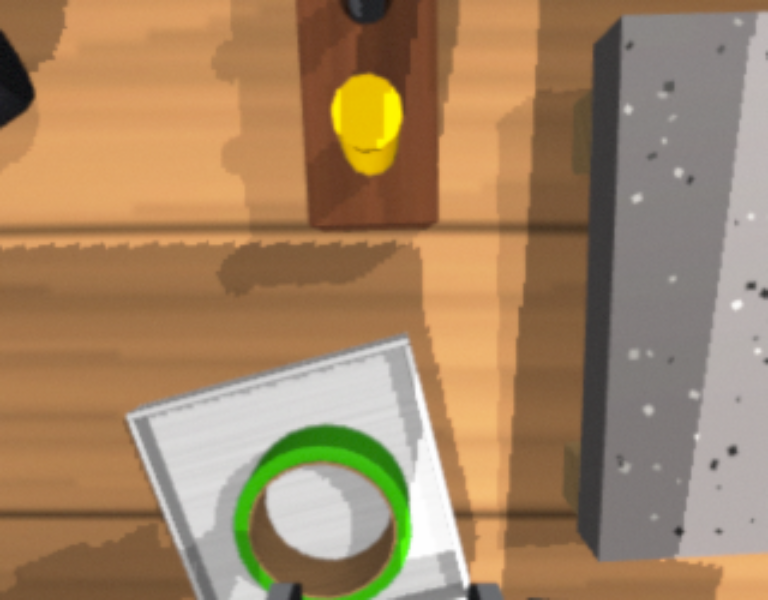

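```bash
python3 - <<'E'
from h import *
np.set_printoptions(precision=4,suppress=True)
c=optics.calibration("wrist")
q=lambda L:[[160+a/2.4,b/2.4] for a,b in L]
print(ray(c,q([[367,109]]),.15),ray(c,q([[370,147],[312,224],[437,222],[303,70],[437,70]]),.08))
E
```

```text
[[0.6141 0.3188 0.15  ]] [[0.6128 0.3192 0.08  ]
 [0.5828 0.3438 0.08  ]
 [0.5837 0.291  0.08  ]
 [0.6414 0.3459 0.08  ]
 [0.6415 0.2924 0.08  ]]
```

```bash
python3 -m jog '[{"linear":[0.8,-0.05,0],"roll":0},{"linear":[0.8,-0.05,0],"roll":0},{"linear":[0.8,-0.05,0],"roll":0},{"linear":[0.7,0,0],"roll":0},{"linear":[0,0,1],"roll":0},{"linear":[0,0,0.8],"roll":0},{"linear":[0,0,0],"roll":0},{"linear":[0,0,0],"roll":0}]'; python3 -m jog '[{"linear":[0,0,0.8],"roll":0},{"linear":[0,0,0.7],"roll":0},{"linear":[0,0,0],"roll":0},{"linear":[0,0,0],"roll":0},{"linear":[0,0,0],"roll":0}]'
```

```text
time_s: 7.85
position: [0.6126, 0.3191, 0.1679]
tool_rot: [[1.0, 0.001, -0.004], [0.001, -1.0, -0.001], [-0.004, 0.001, -1.0]]
ft_force: [0.9, 0.4, 0.5]
grip_width: 0.0381
gripper_force: 0.0
time_s: 8.27
position: [0.6149, 0.3191, 0.1127]
tool_rot: [[1.0, 0.001, 0.005], [0.001, -1.0, 0.001], [0.005, -0.001, -1.0]]
ft_force: [-0.3, 0.2, 0.7]
grip_width: 0.0382
gripper_force: 0.0
```

```bash
python3 -m jog '[{"linear":[0,0,0],"roll":0},{"linear":[0,0,0],"roll":0},{"linear":[0,0,0],"roll":0},{"linear":[0,0,0],"roll":0},{"linear":[0,0,0],"roll":0},{"linear":[0,0,0],"roll":0}]' -1 80
```

```text
time_s: 8.77
position: [0.6148, 0.3185, 0.1122]
tool_rot: [[1.0, 0.0, 0.004], [0.0, -1.0, 0.001], [0.004, -0.001, -1.0]]
ft_force: [-0.6, -1.3, 6.7]
grip_width: 0.0205
gripper_force: 77.7
```

```bash
python3 -m jog '[{"linear":[0,0,-0.4],"roll":0},{"linear":[0,0,-0.8],"roll":0},{"linear":[0,0,-0.9],"roll":0},{"linear":[0,0,-0.9],"roll":0},{"linear":[0,0,0],"roll":0}]'; python3 -m jog '[{"linear":[-0.41,0.81,0],"roll":0},{"linear":[-0.41,0.81,0],"roll":0},{"linear":[-0.41,0.81,0],"roll":0},{"linear":[-0.41,0.81,0],"roll":0},{"linear":[-0.41,0.81,0],"roll":0},{"linear":[-0.41,0.81,0],"roll":0},{"linear":[-0.41,0.81,0],"roll":0},{"linear":[-0.41,0.81,0],"roll":0},{"linear":[-0.41,0.81,0],"roll":0},{"linear":[-0.41,0.81,0],"roll":0},{"linear":[0,0,0],"roll":0},{"linear":[0,0,0],"roll":0}]'
python3 - <<'E'
from h import *
im,c=snap("wrist","w5.png"); np.save("w5.npy",c["T"])
print(env.observe()["position"])
cv2.imwrite("pics/w5c.png",cv2.resize(im[0:200,200:460,::-1],None,fx=3,fy=3,interpolation=cv2.INTER_CUBIC))
E
```

```text
time_s: 9.18
position: [0.6157, 0.319, 0.2389]
tool_rot: [[1.0, 0.0, 0.014], [0.0, -1.0, 0.005], [0.014, -0.005, -1.0]]
ft_force: [0.5, 0.4, -0.5]
grip_width: 0.02
gripper_force: 78.4
time_s: 10.18
position: [0.4496, -0.0069, 0.2301]
tool_rot: [[1.0, -0.003, 0.002], [-0.003, -1.0, -0.0], [0.002, 0.0, -1.0]]
ft_force: [0.7, 0.4, -2.2]
grip_width: 0.0201
gripper_force: 78.8
[ 0.45002522 -0.00595865  0.22998683]
```

View pics/w5c.png

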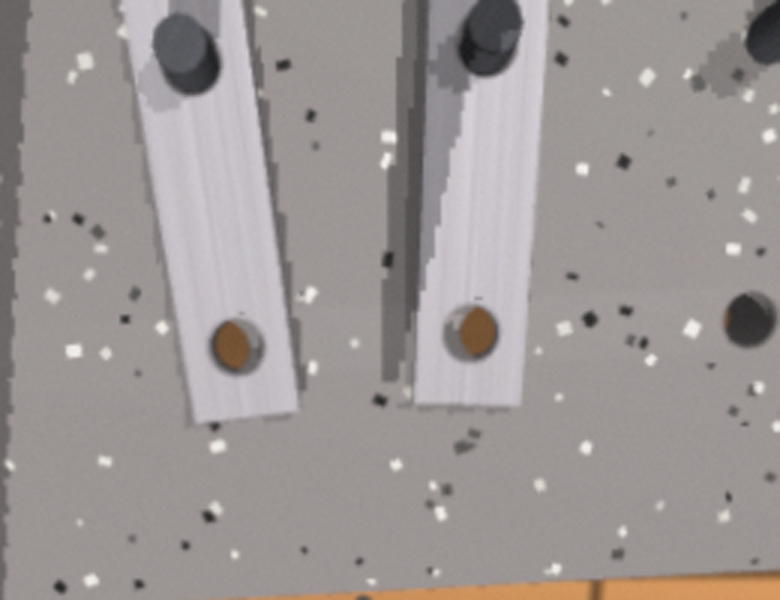

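```bash
python3 - <<'E'
from h import *
np.set_printoptions(precision=4,suppress=True)
c=optics.calibration("wrist"); c["T"]=np.load("w5.npy")
q=lambda L:[[200+a/3,b/3] for a,b in L]
sh=ray(c,q([[237,346],[471,331]]),.083)
st=ray(c,q([[181,42],[496,25]]),.101)
bh=ray(c,q([[750,319]]),.075)
print("strap holes",sh,"studs",st,"bare",bh)
print("stud base edges", ray(c,q([[192,72],[487,52]]),.083))
print("strap dirs",[np.degrees(np.arctan2(*(s-h)[[1,0]])) for s,h in zip(st,sh)],[np.linalg.norm((s-h)[:2]) for s,h in zip(st,sh)])
# slab bottom/left edges
e=ray(c,q([[780,572],[230,598],[400,590]]),.075); print("front edge",e, np.degrees(np.arctan2(*(e[1]-e[0])[[0,1]])))
e=ray(c,q([[30,0],[3,600]]),.075); print("left edge",e, np.degrees(np.arctan2(*(e[0]-e[1])[[1,0]])))
d=st[1]-st[0]; print("stud row dir deg", np.degrees(np.arctan2(d[0],-d[1])), np.linalg.norm(d[:2]))
print("lens", ray(c,q([[232,345],[480,331],[247,346],[465,331]]),.079))
print(proj(c,[[0.45,-0.006,.128]]))
E
```

```text
strap holes [[ 0.523   0.034   0.083 ]
 [ 0.5276 -0.0433  0.083 ]] studs [[ 0.6076  0.0441  0.101 ]
 [ 0.6117 -0.0453  0.101 ]] bare [[ 0.5322 -0.1395  0.075 ]]
stud base edges [[ 0.6044  0.0445  0.083 ]
 [ 0.6096 -0.0454  0.083 ]]
strap dirs [np.float64(6.773889958896729), np.float64(-1.3685718737475274)] [np.float64(0.08521614838145704), np.float64(0.0840643606946882)]
front edge [[ 0.4423 -0.1633  0.075 ]
 [ 0.4325  0.0419  0.075 ]
 [ 0.4355 -0.0215  0.075 ]] -2.7513235749437834
left edge [[0.6277 0.0953 0.075 ]
 [0.4318 0.1276 0.075 ]] -9.359098948937481
stud row dir deg 2.593567797042544 0.08947371503365141
lens [[ 0.5232  0.0362  0.079 ]
 [ 0.5276 -0.0468  0.079 ]
 [ 0.5229  0.0312  0.079 ]
 [ 0.5276 -0.0418  0.079 ]]
[[319.3688 199.2626]]
```

Both straps sit about 6 mm off. The slab holes work out at A (0.5227, 0.0401) and B (0.5268, −0.0493). I'll start the drift at the midpoint of the overlap in A.

```bash
python3 -m jog '[{"linear":[0.62,-0.36,0],"roll":0},{"linear":[0.62,-0.36,0],"roll":0},{"linear":[0.62,-0.36,0],"roll":0},{"linear":[0,0,0.3],"roll":0},{"linear":[0,0,0.3],"roll":0},{"linear":[0,0,0],"roll":0},{"linear":[0,0,0],"roll":0},{"linear":[0,0,0],"roll":0}]'
python3 - <<'E'
from h import *
im,c=snap("wrist","w6.png"); s=env.observe(); print(s["position"],s["ft_force"])
print(proj(c,[[.523,.034,.083],[.5227,.0401,.075],[.523,.037,.104]]))
cv2.imwrite("pics/w6c.png",cv2.resize(im[130:280,230:400,::-1],None,fx=4,fy=4,interpolation=cv2.INTER_CUBIC))
E
```

```text
time_s: 10.9
position: [0.5246, 0.0381, 0.206]
tool_rot: [[1.0, 0.001, 0.001], [0.001, -1.0, -0.0], [0.001, 0.0, -1.0]]
ft_force: [0.2, 0.6, -2.0]
grip_width: 0.0206
gripper_force: 79.0
[0.52466241 0.0378547  0.20615484] [ 0.01026615 -0.30455028 -2.01691265]
[[324.47445072 194.57720812]
 [318.35865493 192.49563981]
 [321.57285424 201.39227933]]
```

View pics/w6c.png

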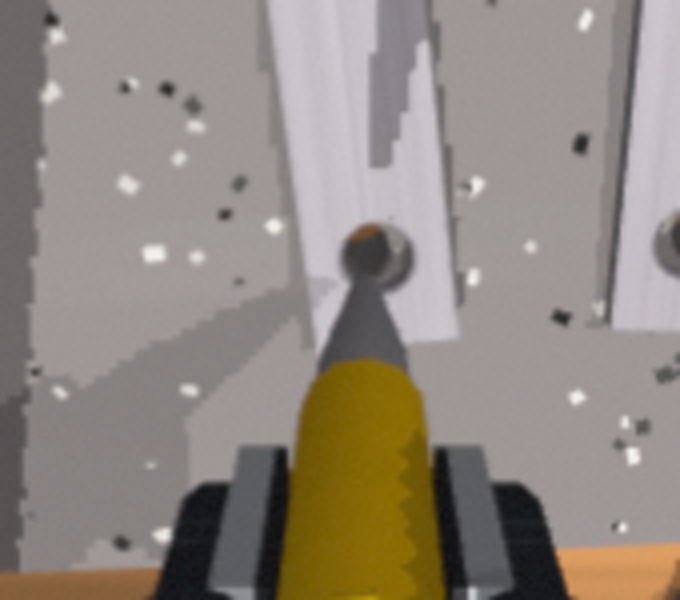

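The drift tip at about (322,199) lines up over the overlap of the holes, with the strap hole centred at (324.5,193). Descending.

```bash
python3 -m jog '[{"linear":[-0.01,0,0.3],"roll":0},{"linear":[-0.01,0,0.3],"roll":0},{"linear":[0,0,0.2],"roll":0},{"linear":[0,0,0.2],"roll":0},{"linear":[0,0,0],"roll":0},{"linear":[0,0,0],"roll":0}]'
```

```text
time_s: 11.45
position: [0.5236, 0.0375, 0.1654]
tool_rot: [[1.0, 0.0, 0.0], [0.0, -1.0, 0.0], [0.0, -0.0, -1.0]]
ft_force: [0.7, 0.6, -1.7]
grip_width: 0.02
gripper_force: 79.0
```

```bash
python3 -m jog '[{"linear":[0,-0.03,0.1],"roll":0},{"linear":[0,-0.03,0.1],"roll":0},{"linear":[0,0,0.1],"roll":0},{"linear":[0,0,0.1],"roll":0},{"linear":[0,0,0],"roll":0},{"linear":[0,0,0],"roll":0}]'; python3 -m jog '[{"linear":[0,0,0.1],"roll":0},{"linear":[0,0,0.1],"roll":0},{"linear":[0,0,0],"roll":0},{"linear":[0,0,0],"roll":0}]'
```

```text
time_s: 11.95
position: [0.5234, 0.0401, 0.1488]
tool_rot: [[1.0, -0.0, -0.001], [-0.0, -1.0, 0.001], [-0.001, -0.001, -1.0]]
ft_force: [1.8, -1.5, -2.9]
grip_width: 0.0204
gripper_force: 79.0
time_s: 12.28
position: [0.5234, 0.0401, 0.1408]
tool_rot: [[1.0, -0.0, -0.001], [-0.0, -1.0, 0.001], [-0.001, -0.001, -1.0]]
ft_force: [2.1, -1.2, -3.3]
grip_width: 0.0198
gripper_force: 79.0
```

```bash
python3 -m jog '[{"linear":[0,0,0.1],"roll":0},{"linear":[0,0,0.1],"roll":0},{"linear":[0,0,0],"roll":0},{"linear":[0,0,0],"roll":0}]'; python3 -m jog '[{"linear":[0,0,0.1],"roll":0},{"linear":[0,0,0.1],"roll":0},{"linear":[0,0,0],"roll":0},{"linear":[0,0,0],"roll":0}]'
```

```text
time_s: 12.62
position: [0.5233, 0.0402, 0.1328]
tool_rot: [[1.0, -0.0, -0.001], [-0.0, -1.0, 0.001], [-0.001, -0.001, -1.0]]
ft_force: [2.2, -0.6, -4.1]
grip_width: 0.0203
gripper_force: 78.9
time_s: 12.95
position: [0.5235, 0.0401, 0.1247]
tool_rot: [[1.0, 0.0, -0.0], [0.0, -1.0, 0.001], [-0.0, -0.001, -1.0]]
ft_force: [3.1, 0.8, -4.9]
grip_width: 0.0205
gripper_force: 78.7
```

```bash
python3 -m jog '[{"linear":[0.01,0,0.1],"roll":0},{"linear":[0,0,0.05],"roll":0},{"linear":[0,0,0],"roll":0},{"linear":[0,0,0],"roll":0},{"linear":[0,0,0],"roll":0}]'
```

```text
time_s: 13.37
position: [0.5237, 0.04, 0.1189]
tool_rot: [[1.0, 0.0, -0.001], [0.0, -1.0, 0.0], [-0.001, -0.0, -1.0]]
ft_force: [2.0, 0.0, -4.8]
grip_width: 0.0203
gripper_force: 78.7
```

```bash
python3 -m jog '[{"linear":[0,0,-0.3],"roll":0},{"linear":[0,0,-0.5],"roll":0},{"linear":[0,0,-0.7],"roll":0},{"linear":[0,0,-0.7],"roll":0},{"linear":[0.05,0.75,0],"roll":0},{"linear":[0.05,0.75,0],"roll":0},{"linear":[0,0.67,0],"roll":0},{"linear":[0,0,0],"roll":0},{"linear":[0,0,0],"roll":0},{"linear":[0,0,0],"roll":0}]'
python3 - <<'E'
from h import *
im,c=snap("wrist","w7.png"); s=env.observe(); print(s["position"],s["ft_force"])
cv2.imwrite("pics/w7c.png",cv2.resize(im[130:280,210:380,::-1],None,fx=4,fy=4,interpolation=cv2.INTER_CUBIC))
E
```

```text
time_s: 14.2
position: [0.5275, -0.0465, 0.2071]
tool_rot: [[1.0, -0.0, -0.001], [-0.0, -1.0, 0.001], [-0.001, -0.001, -1.0]]
ft_force: [-0.1, -0.1, -2.8]
grip_width: 0.0207
gripper_force: 79.1
[ 0.52757396 -0.046105    0.20715797] [-0.39002597 -0.44774148 -2.28842534]
```

View pics/w7c.png

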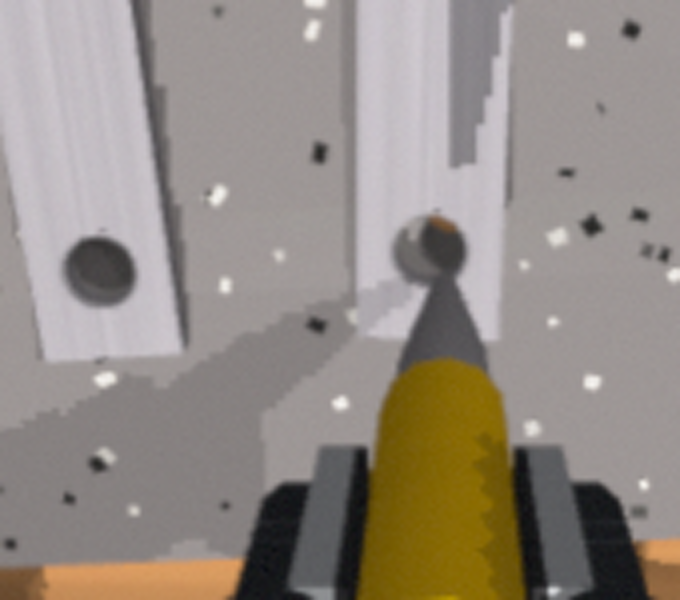

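Strap A's hole is now in line (dark bore, no offset, at crop (100,270)). The tip sits over B's overlap.

```bash
python3 -m jog '[{"linear":[0,0.01,0.3],"roll":0},{"linear":[0,0,0.3],"roll":0},{"linear":[0,0,0.2],"roll":0},{"linear":[0,0,0.2],"roll":0},{"linear":[0,0,0],"roll":0},{"linear":[0,0,0],"roll":0}]'; python3 -m jog '[{"linear":[0,0.03,0.1],"roll":0},{"linear":[0,0.03,0.1],"roll":0},{"linear":[0,0.02,0.1],"roll":0},{"linear":[0,0,0.1],"roll":0},{"linear":[0,0,0.1],"roll":0},{"linear":[0,0,0.1],"roll":0},{"linear":[0,0,0],"roll":0},{"linear":[0,0,0],"roll":0}]'
```

```text
time_s: 14.75
position: [0.5279, -0.0469, 0.1672]
tool_rot: [[1.0, 0.001, -0.0], [0.001, -1.0, 0.0], [-0.0, -0.0, -1.0]]
ft_force: [-0.2, 0.4, -1.7]
grip_width: 0.0203
gripper_force: 79.1
time_s: 15.42
position: [0.5279, -0.0508, 0.1428]
tool_rot: [[1.0, 0.0, -0.001], [0.0, -1.0, -0.001], [-0.001, 0.001, -1.0]]
ft_force: [1.8, 1.1, -3.2]
grip_width: 0.0202
gripper_force: 79.0
```

```bash
python3 -m jog '[{"linear":[0,-0.02,0.1],"roll":0},{"linear":[0,0,0.1],"roll":0},{"linear":[0,0,0],"roll":0},{"linear":[0,0,0],"roll":0}]'; python3 -m jog '[{"linear":[0,0,0.1],"roll":0},{"linear":[0,0,0.1],"roll":0},{"linear":[0,0,0],"roll":0},{"linear":[0,0,0],"roll":0}]';  python3 -m jog '[{"linear":[0,0,0.1],"roll":0},{"linear":[0,0,0.1],"roll":0},{"linear":[0,0,0],"roll":0},{"linear":[0,0,0],"roll":0},{"linear":[0,0,0],"roll":0}]'
```

```text
time_s: 15.75
position: [0.5279, -0.0498, 0.1349]
tool_rot: [[1.0, 0.0, -0.001], [0.0, -1.0, -0.0], [-0.001, 0.0, -1.0]]
ft_force: [1.9, 0.4, -3.4]
grip_width: 0.0202
gripper_force: 79.0
time_s: 16.08
position: [0.5281, -0.0498, 0.1269]
tool_rot: [[1.0, -0.0, 0.0], [-0.0, -1.0, -0.0], [0.0, 0.0, -1.0]]
ft_force: [3.2, 0.1, -4.1]
grip_width: 0.0201
gripper_force: 78.9
time_s: 16.5
position: [0.528, -0.0497, 0.119]
tool_rot: [[1.0, 0.0, 0.0], [0.0, -1.0, -0.0], [0.0, 0.0, -1.0]]
ft_force: [4.7, 0.3, -5.0]
grip_width: 0.0205
gripper_force: 78.8
```

```bash
python3 -m jog '[{"linear":[0,0,-0.3],"roll":0},{"linear":[0,0,-0.7],"roll":0},{"linear":[0,0,-1],"roll":0},{"linear":[0,0,-1],"roll":0},{"linear":[0,0,0],"roll":0}]'; python3 -m jog '[{"linear":[0.22,-0.92,0],"roll":0},{"linear":[0.22,-0.92,0],"roll":0},{"linear":[0.22,-0.92,0],"roll":0},{"linear":[0.22,-0.92,0],"roll":0},{"linear":[0.22,-0.92,0],"roll":0},{"linear":[0.22,-0.92,0],"roll":0},{"linear":[0.22,-0.92,0],"roll":0},{"linear":[0.22,-0.92,0],"roll":0},{"linear":[0.22,-0.92,0],"roll":0},{"linear":[0.19,-0.92,0],"roll":0},{"linear":[0,0,0],"roll":0},{"linear":[0,0,0],"roll":0}]'
```

```text
time_s: 16.92
position: [0.5294, -0.0502, 0.2465]
tool_rot: [[1.0, 0.0, 0.01], [0.0, -1.0, -0.004], [0.01, 0.004, -1.0]]
ft_force: [0.3, -0.8, -2.0]
grip_width: 0.0206
gripper_force: 79.2
time_s: 17.92
position: [0.6138, 0.3198, 0.2375]
tool_rot: [[1.0, 0.003, -0.003], [0.003, -1.0, -0.002], [-0.003, 0.002, -1.0]]
ft_force: [-0.7, -0.9, -2.8]
grip_width: 0.0204
gripper_force: 79.5
```

```bash
python3 -m jog '[{"linear":[0.02,0.03,0.6],"roll":0},{"linear":[0,0,0.5],"roll":0},{"linear":[0,0,0.4],"roll":0},{"linear":[0,0,0.4],"roll":0},{"linear":[0,0,0.4],"roll":0},{"linear":[0,0,0.4],"roll":0},{"linear":[0,0,0.3],"roll":0},{"linear":[0,0,0],"roll":0},{"linear":[0,0,0],"roll":0},{"linear":[0,0,0],"roll":0}]'
```

```text
time_s: 18.75
position: [0.6146, 0.3166, 0.1186]
tool_rot: [[1.0, -0.001, -0.003], [-0.001, -1.0, 0.001], [-0.003, -0.001, -1.0]]
ft_force: [-1.6, 3.9, -5.2]
grip_width: 0.0203
gripper_force: 79.3
```

```bash
python3 -m jog '[{"linear":[0,-0.03,0.06],"roll":0},{"linear":[0,0,0.06],"roll":0},{"linear":[0,0,0],"roll":0},{"linear":[0,0,0],"roll":0}]'; python3 -m jog '[{"linear":[0,0,0],"roll":0},{"linear":[0,0,0],"roll":0},{"linear":[0,0,0],"roll":0},{"linear":[0,0,0],"roll":0}]' -0.1; python3 -m jog '[{"linear":[0,0,-0.5],"roll":0},{"linear":[0,0,-1],"roll":0},{"linear":[0,0,-1],"roll":0},{"linear":[-0.6,0.6,-0.8],"roll":0},{"linear":[-0.8,0.6,0],"roll":0},{"linear":[-0.8,0.6,0],"roll":0},{"linear":[-0.8,0.6,0],"roll":0},{"linear":[0,0,0],"roll":0}]'
python3 - <<'E'
from h import *
im,c=snap("wrist","w8.png"); 
a=im[0:200,100:500,::-1]; i=im.astype(int)
g=(i[:,:,0]>130)&(i[:,:,1]>100)&(i[:,:,2]<60); ys,xs=np.nonzero(g); print(len(xs),xs.mean(),ys.mean(),xs.min(),xs.max(),ys.min(),ys.max())
print(env.observe()["position"],proj(c,[[.614,.319,.15],[.614,.319,.08]]))
E
```

```text
time_s: 19.08
position: [0.6156, 0.3177, 0.1144]
tool_rot: [[1.0, -0.0, -0.0], [-0.0, -1.0, -0.001], [-0.0, 0.001, -1.0]]
ft_force: [-1.2, -0.4, -2.3]
grip_width: 0.0204
gripper_force: 79.4
time_s: 19.42
position: [0.6156, 0.3184, 0.1148]
tool_rot: [[1.0, 0.0, 0.001], [0.0, -1.0, 0.0], [0.001, -0.0, -1.0]]
ft_force: [0.2, -0.6, -0.4]
grip_width: 0.0382
gripper_force: 0.0
time_s: 20.08
position: [0.4917, 0.222, 0.2426]
tool_rot: [[1.0, -0.001, -0.006], [-0.001, -1.0, -0.002], [-0.006, 0.002, -1.0]]
ft_force: [0.7, 0.5, 0.2]
grip_width: 0.0385
gripper_force: 0.0
1360 205.34191176470588 56.91029411764706 180 233 36 74
[0.49520084 0.22348105 0.2435915 ] [[193.38624812  51.10085716]
 [222.99634802  63.41491753]]
```

The yellow blob's extent matches a drift standing upright in its slot. Now the drawer.

```bash
python3 -m jog '[{"linear":[-0.12,0.97,0],"roll":0},{"linear":[-0.12,0.97,0],"roll":0},{"linear":[-0.12,0.97,0],"roll":0},{"linear":[-0.12,0.97,0],"roll":0},{"linear":[-0.12,0.97,0],"roll":0},{"linear":[-0.12,0.97,0],"roll":0},{"linear":[-0.12,0.97,0],"roll":0},{"linear":[-0.12,0.97,0],"roll":0},{"linear":[-0.12,0.97,0],"roll":0},{"linear":[-0.12,0.97,0],"roll":0},{"linear":[-0.12,0.97,0],"roll":0},{"linear":[-0.12,0.97,0],"roll":0}]'; python3 -m jog '[{"linear":[-0.12,0.97,0],"roll":0},{"linear":[-0.12,0.97,0],"roll":0},{"linear":[-0.12,0.97,0],"roll":0},{"linear":[0,0,0],"roll":0},{"linear":[0,0,0],"roll":0},{"linear":[0,0,0],"roll":0}]'
python3 - <<'E'
from h import *
im,c=snap("wrist","w9.png"); np.save("w9.npy",c["T"]); print(env.observe()["position"])
cv2.imwrite("pics/w9c.png",cv2.resize(im[0:200,190:450,::-1],None,fx=3,fy=3,interpolation=cv2.INTER_CUBIC))
E
```

```text
time_s: 21.13
position: [0.4408, -0.2432, 0.2435]
tool_rot: [[1.0, 0.0, 0.001], [0.0, -1.0, -0.001], [0.001, 0.001, -1.0]]
ft_force: [0.9, 0.7, -0.2]
grip_width: 0.0387
gripper_force: 0.0
time_s: 21.63
position: [0.4266, -0.3571, 0.243]
tool_rot: [[1.0, 0.0, 0.0], [0.0, -1.0, 0.0], [0.0, -0.0, -1.0]]
ft_force: [-0.1, 0.6, 0.4]
grip_width: 0.0382
gripper_force: 0.0
[ 0.42670373 -0.3564666   0.24318488]
```

View pics/w9c.png

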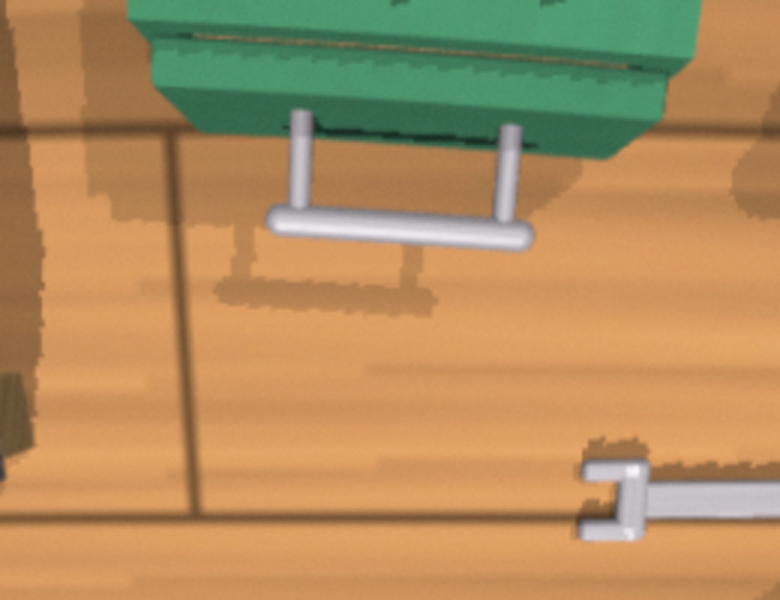

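```bash
python3 - <<'E'
from h import *
np.set_printoptions(precision=4,suppress=True)
c=optics.calibration("wrist"); c["T"]=np.load("w9.npy")
q=lambda L:[[190+a/3,b/3] for a,b in L]
p=ray(c,q([[270,219],[531,236],[401,227]]),.062); print(p); d=p[0]-p[1]; print(np.linalg.norm(d),np.degrees(np.arctan2(-d[0],d[1])))
p=ray(c,q([[130,18],[695,58]]),.1); d=p[0]-p[1]; print(p,np.degrees(np.arctan2(-d[0],d[1])))
E
```

```text
[[ 0.5424 -0.3139  0.062 ]
 [ 0.5369 -0.4069  0.062 ]
 [ 0.5397 -0.3604  0.062 ]]
0.09314873275350527 -3.3641619777733185
[[ 0.5949 -0.2791  0.1   ]
 [ 0.5847 -0.4482  0.1   ]] -3.456699255727885
```

```bash
python3 -m jog '[{"linear":[0,0,0],"roll":-0.96},{"linear":[0,0,0],"roll":-0.96},{"linear":[0,0,0],"roll":-0.96},{"linear":[0,0,0],"roll":-0.96},{"linear":[0,0,0],"roll":-0.96},{"linear":[0,0,0],"roll":-0.96},{"linear":[0,0,0],"roll":-0.96},{"linear":[0,0,0],"roll":-0.96},{"linear":[0,0,0],"roll":-0.96},{"linear":[0,0,0],"roll":-0.96},{"linear":[0,0,0],"roll":-0.96},{"linear":[0,0,0],"roll":-0.96}]' -0.39 40; python3 -m jog '[{"linear":[0,0,0],"roll":-0.96},{"linear":[0,0,0],"roll":-0.96},{"linear":[0,0,0],"roll":-0.96},{"linear":[0,0,0],"roll":-0.96},{"linear":[0,0,0],"roll":-0.96},{"linear":[0,0,0],"roll":-0.96},{"linear":[0,0.95,0],"roll":0},{"linear":[0,0.95,0],"roll":0},{"linear":[0,0.93,0],"roll":0},{"linear":[0,0,0],"roll":0},{"linear":[0,0,0],"roll":0},{"linear":[0,0,0],"roll":0}]'
```

```text
time_s: 22.68
position: [0.4268, -0.3558, 0.2436]
tool_rot: [[0.53, 0.848, 0.001], [0.848, -0.53, -0.001], [-0.0, 0.001, -1.0]]
ft_force: [-0.3, -0.5, -0.6]
grip_width: 0.0258
gripper_force: 0.0
time_s: 23.68
position: [0.5392, -0.3631, 0.2432]
tool_rot: [[0.061, 0.998, -0.0], [0.998, -0.061, 0.0], [0.0, -0.0, -1.0]]
ft_force: [-0.5, -0.4, 0.6]
grip_width: 0.026
gripper_force: 0.0
```

Down to z≈0.046 (0.197 m, 4.9 units), in steps.

```bash
python3 -m jog '[{"linear":[0.05,0,1],"roll":0},{"linear":[0,0,1],"roll":0},{"linear":[0,0,1],"roll":0},{"linear":[0,0,0.5],"roll":0},{"linear":[0,0,0.4],"roll":0},{"linear":[0,0,0],"roll":0},{"linear":[0,0,0],"roll":0}]'; python3 -m jog '[{"linear":[0,0,0.35],"roll":0},{"linear":[0,0,0.35],"roll":0},{"linear":[0,0,0.3],"roll":0},{"linear":[0,0,0],"roll":0},{"linear":[0,0,0],"roll":0}]'; python3 -m jog '[{"linear":[0,0,0],"roll":0},{"linear":[0,0,0],"roll":0},{"linear":[0,0,0],"roll":0},{"linear":[0,0,0],"roll":0},{"linear":[0,0,0],"roll":0}]' -1 40
```

```text
time_s: 24.27
position: [0.5386, -0.3621, 0.0878]
tool_rot: [[0.063, 0.998, -0.0], [0.998, -0.063, 0.0], [0.0, -0.0, -1.0]]
ft_force: [-0.4, -1.1, 0.4]
grip_width: 0.0263
gripper_force: 0.0
time_s: 24.68
position: [0.5393, -0.3624, 0.0478]
tool_rot: [[0.063, 0.998, 0.0], [0.998, -0.063, -0.0], [-0.0, 0.0, -1.0]]
ft_force: [0.0, 0.1, -0.2]
grip_width: 0.026
gripper_force: 0.0
time_s: 25.1
position: [0.5397, -0.3627, 0.0485]
tool_rot: [[0.063, 0.998, 0.002], [0.998, -0.063, -0.002], [-0.002, 0.002, -1.0]]
ft_force: [-1.2, 1.0, 5.4]
grip_width: 0.0094
gripper_force: 39.2
```

```bash
python3 -m jog '[{"linear":[0,-0.3,0],"roll":0},{"linear":[0,-0.5,0],"roll":0},{"linear":[0,-0.6,0],"roll":0},{"linear":[0,-0.6,0],"roll":0},{"linear":[0,-0.6,0],"roll":0},{"linear":[0,-0.5,0],"roll":0},{"linear":[0,-0.2,0],"roll":0},{"linear":[0,0,0],"roll":0},{"linear":[0,0,0],"roll":0}]'
```

```text
time_s: 25.85
position: [0.4075, -0.3545, 0.0484]
tool_rot: [[0.063, 0.998, 0.001], [0.998, -0.063, -0.002], [-0.002, 0.002, -1.0]]
ft_force: [0.0, 1.1, 9.0]
grip_width: 0.0091
gripper_force: 41.0
```

```bash
python3 -m jog '[{"linear":[0,-0.05,0],"roll":0},{"linear":[0,0,0],"roll":0},{"linear":[0,0,0],"roll":0}]'; python3 -m jog '[{"linear":[0,0,0],"roll":0},{"linear":[0,0,0],"roll":0},{"linear":[0,0,0],"roll":0},{"linear":[0,0,0],"roll":0}]' -0.39; python3 -m jog '[{"linear":[0,0,-0.7],"roll":0},{"linear":[0,0,-1],"roll":0},{"linear":[0,0,-1],"roll":0},{"linear":[-0.7,0,-0.7],"roll":0},{"linear":[-0.9,0.4,-0.4],"roll":0},{"linear":[-0.9,0.4,-0.4],"roll":0},{"linear":[0,0,-0.6],"roll":0},{"linear":[0,0,0],"roll":0},{"linear":[0,0,0],"roll":0}]'
python3 - <<'E'
from h import *
im,c=snap("wrist","w10.png"); np.save("w10.npy",c["T"]); print(env.observe()["position"])
cv2.imwrite("pics/w10c.png",cv2.resize(im[0:300,140:500,::-1],None,fx=2,fy=2,interpolation=cv2.INTER_CUBIC))
E
```

```text
time_s: 26.1
position: [0.406, -0.3544, 0.0484]
tool_rot: [[0.063, 0.998, 0.002], [0.998, -0.063, -0.002], [-0.002, 0.002, -1.0]]
ft_force: [-1.1, 1.0, 10.0]
grip_width: 0.0093
gripper_force: 41.1
time_s: 26.43
position: [0.4055, -0.3538, 0.0469]
tool_rot: [[0.063, 0.998, -0.0], [0.998, -0.063, 0.0], [0.0, -0.0, -1.0]]
ft_force: [0.8, -0.6, -0.4]
grip_width: 0.0262
gripper_force: 0.0
time_s: 27.18
position: [0.4307, -0.4544, 0.2386]
tool_rot: [[0.063, 0.998, 0.001], [0.998, -0.063, -0.001], [-0.001, 0.001, -1.0]]
ft_force: [0.1, -0.5, 0.1]
grip_width: 0.026
gripper_force: 0.0
[ 0.43042948 -0.45358425  0.23770245]
```

View pics/w10c.png

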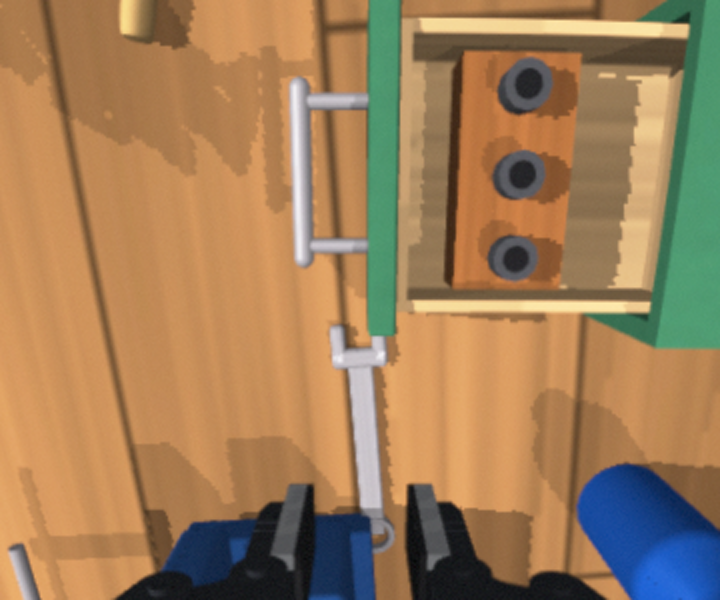

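```bash
python3 - <<'E'
from h import *
np.set_printoptions(precision=4,suppress=True)
c=optics.calibration("wrist"); c["T"]=np.load("w10.npy")
q=lambda L:[[140+a/2,b/2] for a,b in L]
p=ray(c,q([[529,83],[520,174],[515,258]]),.078);print(p,np.linalg.norm(np.diff(p,axis=0),axis=1))
print(ray(c,q([[301,85],[304,262]]),.062),ray(c,q([[385,150],[690,30],[650,310]]),.078))
im,_=snap("top","top2.png")
E
```

```text
[[ 0.5222 -0.3164  0.078 ]
 [ 0.5184 -0.3583  0.078 ]
 [ 0.5166 -0.4001  0.078 ]] [0.042  0.0418]
[[ 0.41   -0.3079  0.062 ]
 [ 0.4036 -0.3967  0.062 ]] [[ 0.4506 -0.3432  0.078 ]
 [ 0.6005 -0.2958  0.078 ]
 [ 0.5918 -0.4318  0.078 ]]
```

Bolt heads are at (0.522,−0.3165), (0.519,−0.358) and (0.5165,−0.400), spaced 42 mm as specified. Taking bolt 1.

```bash
python3 -m jog '[{"linear":[0.85,0.5,0],"roll":0},{"linear":[0.85,0.5,0],"roll":0},{"linear":[0.85,0.5,0],"roll":0},{"linear":[0.85,0.5,0],"roll":0},{"linear":[0.16,0.07,0],"roll":0},{"linear":[0,0,1],"roll":0},{"linear":[0,0,1],"roll":0},{"linear":[0,0,0.8],"roll":0},{"linear":[0,0,0],"roll":0},{"linear":[0,0,0],"roll":0},{"linear":[0,0,0],"roll":0}]' -0.05 60
```

```text
time_s: 28.2
position: [0.5227, -0.3178, 0.1283]
tool_rot: [[0.063, 0.998, 0.002], [0.998, -0.063, -0.002], [-0.002, 0.002, -1.0]]
ft_force: [0.2, -0.7, 0.8]
grip_width: 0.0401
gripper_force: 0.0
```

Now y +1.3 mm, and down 0.062.

```bash
python3 -m jog '[{"linear":[0.03,0,0.5],"roll":0},{"linear":[0,0,0.5],"roll":0},{"linear":[0,0,0.35],"roll":0},{"linear":[0,0,0.2],"roll":0},{"linear":[0,0,0],"roll":0},{"linear":[0,0,0],"roll":0}]'; python3 -m jog '[{"linear":[0,0,0],"roll":0},{"linear":[0,0,0],"roll":0},{"linear":[0,0,0],"roll":0},{"linear":[0,0,0],"roll":0},{"linear":[0,0,0],"roll":0}]' -1
```

```text
time_s: 28.7
position: [0.5228, -0.3166, 0.066]
tool_rot: [[0.063, 0.998, 0.002], [0.998, -0.063, -0.002], [-0.001, 0.002, -1.0]]
ft_force: [-0.7, -0.1, -0.2]
grip_width: 0.0406
gripper_force: 0.0
time_s: 29.12
position: [0.5229, -0.3166, 0.0663]
tool_rot: [[0.063, 0.998, 0.003], [0.998, -0.063, -0.002], [-0.002, 0.003, -1.0]]
ft_force: [-1.4, 0.7, 4.9]
grip_width: 0.0212
gripper_force: 58.5
```

```bash
python3 -m jog '[{"linear":[0,0,-0.4],"roll":0},{"linear":[0,0,-0.8],"roll":0},{"linear":[0,0,-1],"roll":0},{"linear":[0,0,-0.9],"roll":0},{"linear":[0,0,0],"roll":0}]'; python3 -m jog '[{"linear":[0.89,-0.056,0],"roll":0},{"linear":[0.89,-0.056,0],"roll":0},{"linear":[0.89,-0.056,0],"roll":0},{"linear":[0.89,-0.056,0],"roll":0},{"linear":[0.89,-0.056,0],"roll":0},{"linear":[0.89,-0.056,0],"roll":0},{"linear":[0.89,-0.056,0],"roll":0},{"linear":[0.89,-0.056,0],"roll":0},{"linear":[0.89,-0.056,0],"roll":0},{"linear":[0.89,-0.056,0],"roll":0},{"linear":[0,0,0],"roll":0},{"linear":[0,0,0],"roll":0}]'
python3 - <<'E'
from h import *
im,c=snap("wrist","w11.png"); s=env.observe(); print(s["position"],s["grip_width"])
R=s["tool_rot"]; print(R.T@(np.array([.5230,.040,.2])-s["position"])/.04)
cv2.imwrite("pics/w11c.png",cv2.resize(im[80:330,180:460,::-1],None,fx=2.4,fy=2.4,interpolation=cv2.INTER_CUBIC))
E
```

```text
time_s: 29.53
position: [0.5243, -0.3177, 0.197]
tool_rot: [[0.063, 0.998, 0.011], [0.998, -0.062, -0.01], [-0.009, 0.011, -1.0]]
ft_force: [-0.4, -0.7, -1.2]
grip_width: 0.0211
gripper_force: 59.6
time_s: 30.53
position: [0.5221, 0.0422, 0.1889]
tool_rot: [[0.059, 0.998, 0.001], [0.998, -0.059, -0.0], [-0.0, 0.001, -1.0]]
ft_force: [-1.2, -0.6, -0.7]
grip_width: 0.0211
gripper_force: 59.5
[0.52226522 0.04098698 0.18884072] 0.02122027510538118
[-0.02361131  0.02013207 -0.27895233]
```

View pics/w11c.png

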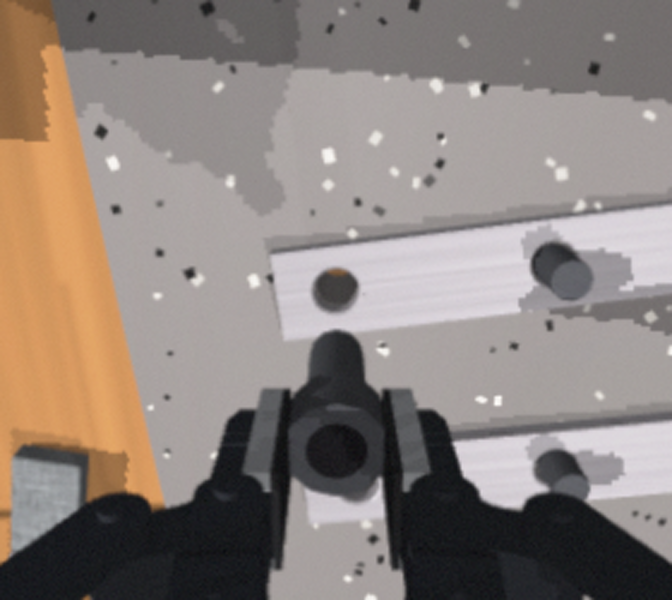

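```bash
python3 - <<'E'
from h import *
c=optics.calibration("wrist"); p=env.observe()["position"]
f=lambda P:((proj(c,P)-[180,80])*2.4).round(1)
print(f([[p[0],p[1],.145],[p[0],p[1]+.008,.145],[p[0],p[1]+.005,.145],[.523,.040,.083],[p[0],p[1],.205]]))
E
```

```text
[[334.5 349.7]
 [332.8 325.1]
 [333.4 334.4]
 [336.6 287.4]
 [334.2 461.4]]
```

The bolt points at strap A's hole (crop (335,291)) with only a millimetre or so of uncertainty, and the 3 mm chamfer covers that. Lowering gently.

```bash
python3 -m jog '[{"linear":[-0.04,0,0.5],"roll":0},{"linear":[0,0,0.4],"roll":0},{"linear":[0,0,0.3],"roll":0},{"linear":[0,0,0.2],"roll":0},{"linear":[0,0,0.1],"roll":0},{"linear":[0,0,0.1],"roll":0},{"linear":[0,0,0],"roll":0},{"linear":[0,0,0],"roll":0}]'
```

```text
time_s: 31.25
position: [0.5224, 0.0388, 0.1248]
tool_rot: [[0.063, 0.998, 0.001], [0.998, -0.063, -0.0], [-0.0, 0.001, -1.0]]
ft_force: [-0.3, 0.1, -0.0]
grip_width: 0.0211
gripper_force: 59.6
```

```bash
python3 -m jog '[{"linear":[0,0,0.08],"roll":0},{"linear":[0,0,0.08],"roll":0},{"linear":[0,0,0],"roll":0},{"linear":[0,0,0],"roll":0}]'; python3 -m jog '[{"linear":[0,0,0.08],"roll":0},{"linear":[0,0,0.08],"roll":0},{"linear":[0,0,0],"roll":0},{"linear":[0,0,0],"roll":0}]'
```

```text
time_s: 31.58
position: [0.522, 0.0391, 0.1179]
tool_rot: [[0.063, 0.998, -0.0], [0.998, -0.063, 0.0], [0.0, -0.0, -1.0]]
ft_force: [0.8, 0.0, -2.0]
grip_width: 0.0208
gripper_force: 59.6
time_s: 31.92
position: [0.522, 0.0392, 0.1113]
tool_rot: [[0.063, 0.998, -0.0], [0.998, -0.063, 0.0], [0.0, -0.0, -1.0]]
ft_force: [1.0, 0.5, -1.1]
grip_width: 0.0212
gripper_force: 59.6
```

```bash
python3 -m jog '[{"linear":[0,0.01,0.1],"roll":0},{"linear":[0,0,0.1],"roll":0},{"linear":[0,0,0],"roll":0},{"linear":[0,0,0],"roll":0}]'; python3 -m jog '[{"linear":[0,0,0.1],"roll":0},{"linear":[0,0,0.1],"roll":0},{"linear":[0,0,0],"roll":0},{"linear":[0,0,0],"roll":0}]'
```

```text
time_s: 32.25
position: [0.5224, 0.0391, 0.1032]
tool_rot: [[0.063, 0.998, -0.001], [0.998, -0.063, 0.0], [0.0, -0.001, -1.0]]
ft_force: [1.2, 0.2, -1.4]
grip_width: 0.021
gripper_force: 59.6
time_s: 32.58
position: [0.5224, 0.0391, 0.0953]
tool_rot: [[0.063, 0.998, -0.001], [0.998, -0.063, 0.0], [0.0, -0.001, -1.0]]
ft_force: [0.8, 0.3, -1.7]
grip_width: 0.0212
gripper_force: 59.6
```

```bash
python3 -m jog '[{"linear":[0,0,0.1],"roll":0},{"linear":[0,0,0],"roll":0},{"linear":[0,0,0],"roll":0}]'; python3 -m jog '[{"linear":[0,0,0],"roll":0},{"linear":[0,0,0],"roll":0},{"linear":[0,0,0],"roll":0},{"linear":[0,0,0],"roll":0},{"linear":[0,0,0],"roll":0}]' -0.05; python3 -m jog '[{"linear":[0,0,-0.6],"roll":0},{"linear":[0,0,-0.9],"roll":0},{"linear":[0,0,-0.9],"roll":0},{"linear":[-0.5,0,0],"roll":0},{"linear":[-0.7,0,0],"roll":0},{"linear":[0,0,0],"roll":0},{"linear":[0,0,0],"roll":0}]'
python3 - <<'E'
from h import *
im,c=snap("wrist","w12.png"); print(env.observe()["position"])
f=lambda P:proj(c,P).round(1)
p=f([[.523,.04,.099],[.523,.04,.104],[.523,.04,.083]]); print(p)
x,y=p[0].astype(int); g=im[:,:,:].mean(2).astype(int)
for r in range(y-24,y+26,3): print(r,g[r,x-27:x+29:3])
E
```

```text
time_s: 32.83
position: [0.5224, 0.0391, 0.0914]
tool_rot: [[0.063, 0.998, -0.0], [0.998, -0.063, 0.0], [0.0, -0.0, -1.0]]
ft_force: [0.2, 0.5, -1.8]
grip_width: 0.0216
gripper_force: 59.5
time_s: 33.25
position: [0.5225, 0.039, 0.0917]
tool_rot: [[0.063, 0.998, 0.0], [0.998, -0.063, -0.0], [-0.0, 0.0, -1.0]]
ft_force: [-0.4, 0.0, 0.0]
grip_width: 0.0407
gripper_force: 0.0
time_s: 33.83
position: [0.5194, -0.0097, 0.1876]
tool_rot: [[0.065, 0.998, -0.0], [0.998, -0.065, 0.0], [0.0, -0.0, -1.0]]
ft_force: [-0.2, -0.1, -0.3]
grip_width: 0.0407
gripper_force: 0.0
[ 0.51937071 -0.00890758  0.18747039]
[[320.1 147.7]
 [320.1 148.6]
 [320.1 145.1]]
123 [129 131 129 131 131 130 127 127 125 135 144 168 168 185 188 192 193 196
 194]
126 [127 124 129 138 144 151 159 161 164 175 193 194 195 195 194 195 195 197
 194]
129 [162 163 163 164 164 165 164 166 166 164 175 193 193 191 193 192 189 190
 189]
132 [163 163 163 163 163 162 164 160 135 114 141 167 187 188 186 186 188 190
 192]
135 [163 159 161 160 159 160 138  69  78  90  78  68 127 136 136 132 134 160
 163]
138 [160 161 163 164 163 141  74  
[... 261 characters left out ...]
34  36  84  90 127 133 134 134
 133]
150 [151 163 162 161 162  75  63  34  34  32  36  33  83  92 128 133 131 133
 132]
153 [150 160 161 160 177  79  72  36  34  33  39  44  86  93 133 134 134 133
 132]
156 [137 185 187 187 188 115  77  78  52  39  58  87  90 111 132 133 133 132
 132]
159 [140 187 189 189 189 190 113  76  89  88  90  91 155 136 136 135 135 142
 143]
162 [150 189 190 190 191 192 193 179 132 105 147 182 193 191 190 188 187 175
 170]
165 [152 183 194 193 193 190 190 187 186 175 161 139 128 147 143 152 152 151
 151]
168 [152 173 176 168 161 157 153 152 151 151 153 150 153 153 152 153 154 151
 150]
171 [151 153 153 151 151 153 152 151 150 150 151 152 151 152 152 187 143 153
 150]
```

Bolt 1's head shows centred on A's hole, with size and position as predicted for a seated bolt. Now bolt 2.

```bash
python3 -m jog '[{"linear":[-0.97,0.061,0],"roll":0},{"linear":[-0.97,0.061,0],"roll":0},{"linear":[-0.97,0.061,0],"roll":0},{"linear":[-0.97,0.061,0],"roll":0},{"linear":[-0.97,0.061,0],"roll":0},{"linear":[-0.97,0.061,0],"roll":0},{"linear":[-0.97,0.061,0],"roll":0},{"linear":[-0.97,0.061,0],"roll":0},{"linear":[-0.97,0.061,0],"roll":0},{"linear":[0,0,0],"roll":0},{"linear":[0,0,0],"roll":0},{"linear":[0,0,0],"roll":0}]'
```

```text
time_s: 34.88
position: [0.5198, -0.3577, 0.1871]
tool_rot: [[0.062, 0.998, -0.001], [0.998, -0.062, 0.001], [0.001, -0.001, -1.0]]
ft_force: [-0.3, 1.0, 1.1]
grip_width: 0.0404
gripper_force: 0.0
```

Down 0.121 (3.02 units).

```bash
python3 -m jog '[{"linear":[0,0,0.8],"roll":0},{"linear":[0,0,0.8],"roll":0},{"linear":[0,0,0.7],"roll":0},{"linear":[0,0,0.4],"roll":0},{"linear":[0,0,0.3],"roll":0},{"linear":[0,0,0],"roll":0},{"linear":[0,0,0],"roll":0}]'; python3 -m jog '[{"linear":[0,0,0],"roll":0},{"linear":[0,0,0],"roll":0},{"linear":[0,0,0],"roll":0},{"linear":[0,0,0],"roll":0},{"linear":[0,0,0],"roll":0}]' -1;  python3 -m jog '[{"linear":[0,0,-0.4],"roll":0},{"linear":[0,0,-0.8],"roll":0},{"linear":[0,0,-1],"roll":0},{"linear":[0,0,-0.9],"roll":0},{"linear":[0,0,0],"roll":0},{"linear":[0,0,0],"roll":0}]'
```

```text
time_s: 35.47
position: [0.52, -0.3573, 0.0678]
tool_rot: [[0.061, 0.998, -0.0], [0.998, -0.061, 0.001], [0.001, -0.0, -1.0]]
ft_force: [0.3, 0.6, 0.6]
grip_width: 0.0403
gripper_force: 0.0
time_s: 35.88
position: [0.5202, -0.3586, 0.0693]
tool_rot: [[0.062, 0.998, 0.002], [0.998, -0.062, -0.001], [-0.001, 0.002, -1.0]]
ft_force: [-0.4, 2.6, 6.8]
grip_width: 0.0204
gripper_force: 58.6
time_s: 36.38
position: [0.52, -0.3591, 0.194]
tool_rot: [[0.063, 0.998, 0.004], [0.998, -0.063, -0.004], [-0.003, 0.004, -1.0]]
ft_force: [-0.3, 0.9, -1.8]
grip_width: 0.0208
gripper_force: 59.3
```

```bash
python3 -m jog '[{"linear":[0.96,-0.04,0],"roll":0},{"linear":[0.96,-0.04,0],"roll":0},{"linear":[0.96,-0.04,0],"roll":0},{"linear":[0.96,-0.04,0],"roll":0},{"linear":[0.96,-0.04,0],"roll":0},{"linear":[0.96,-0.04,0],"roll":0},{"linear":[0.96,-0.04,0],"roll":0},{"linear":[0.96,-0.04,0],"roll":0},{"linear":[0,0,0],"roll":0},{"linear":[0,0,0],"roll":0},{"linear":[0,0,0],"roll":0}]'
python3 - <<'E'
from h import *
im,c=snap("wrist","w13.png"); s=env.observe(); print(s["position"])
cv2.imwrite("pics/w13c.png",cv2.resize(im[80:330,180:460,::-1],None,fx=2.4,fy=2.4,interpolation=cv2.INTER_CUBIC))
E
```

```text
time_s: 37.3
position: [0.5257, -0.0515, 0.1907]
tool_rot: [[0.062, 0.998, -0.002], [0.998, -0.062, 0.0], [0.0, -0.002, -1.0]]
ft_force: [-0.7, -0.2, -0.8]
grip_width: 0.0207
gripper_force: 59.3
[ 0.52578661 -0.05213256  0.19083066]
```

```bash
python3 -m jog '[{"linear":[0.025,0.02,0.5],"roll":0},{"linear":[0,0,0.4],"roll":0},{"linear":[0,0,0.3],"roll":0},{"linear":[0,0,0.2],"roll":0},{"linear":[0,0,0.1],"roll":0},{"linear":[0,0,0],"roll":0},{"linear":[0,0,0],"roll":0}]';  python3 -m jog '[{"linear":[0,0,0.08],"roll":0},{"linear":[0,0,0.08],"roll":0},{"linear":[0,0,0],"roll":0},{"linear":[0,0,0],"roll":0}]'
```

```text
time_s: 37.93
position: [0.5271, -0.0509, 0.1319]
tool_rot: [[0.063, 0.998, 0.0], [0.998, -0.063, -0.0], [-0.0, 0.0, -1.0]]
ft_force: [0.1, -0.4, -1.1]
grip_width: 0.0207
gripper_force: 59.3
time_s: 38.27
position: [0.5268, -0.0503, 0.1252]
tool_rot: [[0.063, 0.998, -0.0], [0.998, -0.063, 0.0], [0.0, -0.0, -1.0]]
ft_force: [-0.2, 0.3, -1.6]
grip_width: 0.0205
gripper_force: 59.4
```

```bash
python3 -m jog '[{"linear":[0,0,0.08],"roll":0},{"linear":[0,0,0.08],"roll":0},{"linear":[0,0,0],"roll":0},{"linear":[0,0,0],"roll":0}]';  python3 -m jog '[{"linear":[0,0,0.1],"roll":0},{"linear":[0,0,0.1],"roll":0},{"linear":[0,0,0],"roll":0},{"linear":[0,0,0],"roll":0}]'
```

```text
time_s: 38.6
position: [0.5268, -0.0504, 0.1185]
tool_rot: [[0.063, 0.998, -0.0], [0.998, -0.063, 0.0], [0.0, -0.0, -1.0]]
ft_force: [0.7, 0.0, -0.7]
grip_width: 0.0205
gripper_force: 59.3
time_s: 38.93
position: [0.5268, -0.0503, 0.1105]
tool_rot: [[0.063, 0.998, -0.001], [0.998, -0.063, 0.0], [0.0, -0.001, -1.0]]
ft_force: [-0.6, 1.1, -1.4]
grip_width: 0.0205
gripper_force: 59.3
```

```bash
python3 -m jog '[{"linear":[0.01,0,0.1],"roll":0},{"linear":[0,0,0.1],"roll":0},{"linear":[0,0,0.1],"roll":0},{"linear":[0,0,0.1],"roll":0},{"linear":[0,0,0],"roll":0},{"linear":[0,0,0],"roll":0}]'; python3 -m jog '[{"linear":[0,0,0],"roll":0},{"linear":[0,0,0],"roll":0},{"linear":[0,0,0],"roll":0},{"linear":[0,0,0],"roll":0},{"linear":[0,0,0],"roll":0}]' -0.05; python3 -m jog '[{"linear":[0,0,-0.6],"roll":0},{"linear":[0,0,-0.9],"roll":0},{"linear":[0,0,-0.9],"roll":0},{"linear":[-0.5,0,-0.5],"roll":0},{"linear":[-0.7,0,0],"roll":0},{"linear":[0,0,0],"roll":0},{"linear":[0,0,0],"roll":0}]'
python3 - <<'E'
from h import *
im,c=snap("wrist","w14.png"); print(env.observe()["position"])
print(proj(c,[[.523,.04,.099],[.5272,-.0497,.099]]))
cv2.imwrite("pics/w14c.png",cv2.resize(im[0:250,180:460,::-1],None,fx=2.4,fy=2.4,interpolation=cv2.INTER_CUBIC))
E
```

```text
time_s: 39.43
position: [0.5268, -0.05, 0.0945]
tool_rot: [[0.063, 0.998, -0.0], [0.998, -0.063, 0.0], [0.0, -0.0, -1.0]]
ft_force: [0.0, 0.3, -0.7]
grip_width: 0.0205
gripper_force: 59.3
time_s: 39.85
position: [0.527, -0.05, 0.0949]
tool_rot: [[0.063, 0.998, 0.0], [0.998, -0.063, -0.0], [-0.0, 0.0, -1.0]]
ft_force: [0.3, -0.2, 0.7]
grip_width: 0.0404
gripper_force: 0.0
time_s: 40.43
position: [0.5237, -0.0987, 0.2107]
tool_rot: [[0.065, 0.998, -0.0], [0.998, -0.065, 0.0], [0.0, -0.0, -1.0]]
ft_force: [-0.5, -1.0, -0.3]
grip_width: 0.0408
gripper_force: 0.0
[ 0.52359755 -0.09787848  0.21040706]
[[307.83879825  34.2788378 ]
 [319.99284776 144.84144024]]
```

View pics/w14c.png

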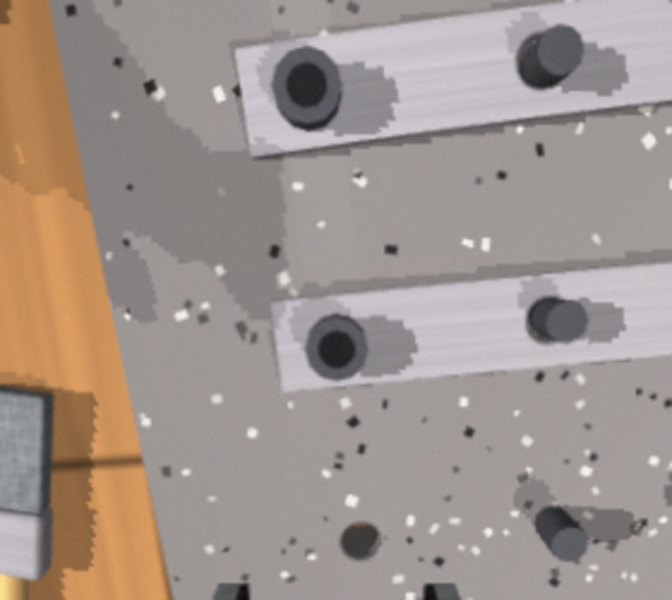

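Both bolts are seated flat (heads at crop (307,85) and (337,347)) and the straps lie parallel to the slab's x. Now I'll shut the drawer.

```bash
python3 -m jog '[{"linear":[-0.82,-0.317,0],"roll":0},{"linear":[-0.82,-0.317,0],"roll":0},{"linear":[-0.82,-0.317,0],"roll":0},{"linear":[-0.82,-0.317,0],"roll":0},{"linear":[-0.82,-0.317,0],"roll":0},{"linear":[-0.82,-0.317,0],"roll":0},{"linear":[-0.82,-0.317,0],"roll":0},{"linear":[-0.82,-0.317,0],"roll":0},{"linear":[0,0,0],"roll":0},{"linear":[0,0,0],"roll":0},{"linear":[0,0,0],"roll":0}]' -0.39 40
```

```text
time_s: 41.4
position: [0.4065, -0.3524, 0.2103]
tool_rot: [[0.062, 0.998, -0.0], [0.998, -0.062, 0.001], [0.001, -0.001, -1.0]]
ft_force: [0.2, 0.1, -0.3]
grip_width: 0.026
gripper_force: 0.0
```

```bash
python3 -m jog '[{"linear":[-0.04,0,0.9],"roll":0},{"linear":[0,0,1],"roll":0},{"linear":[0,0,0.9],"roll":0},{"linear":[0,0,0.5],"roll":0},{"linear":[0,0,0.4],"roll":0},{"linear":[0,0,0.35],"roll":0},{"linear":[0,0,0],"roll":0},{"linear":[0,0,0],"roll":0}]'; python3 -m jog '[{"linear":[0,0,0],"roll":0},{"linear":[0,0,0],"roll":0},{"linear":[0,0,0],"roll":0},{"linear":[0,0,0],"roll":0},{"linear":[0,0,0],"roll":0}]' -1
```

```text
time_s: 42.07
position: [0.4067, -0.3538, 0.0488]
tool_rot: [[0.061, 0.998, -0.001], [0.998, -0.061, 0.001], [0.001, -0.001, -1.0]]
ft_force: [0.1, 0.6, 0.8]
grip_width: 0.0265
gripper_force: 0.0
time_s: 42.48
position: [0.4065, -0.3547, 0.0498]
tool_rot: [[0.063, 0.998, 0.001], [0.998, -0.063, -0.0], [-0.0, 0.001, -1.0]]
ft_force: [1.7, 4.9, 7.8]
grip_width: 0.0092
gripper_force: 39.4
```

```bash
python3 -m jog '[{"linear":[0,0.3,0],"roll":0},{"linear":[0,0.5,0],"roll":0},{"linear":[0,0.6,0],"roll":0},{"linear":[0,0.6,0],"roll":0},{"linear":[0,0.6,0],"roll":0},{"linear":[0,0.5,0],"roll":0},{"linear":[0,0.2,0],"roll":0},{"linear":[0,0,0],"roll":0},{"linear":[0,0,0],"roll":0}]'
```

```text
time_s: 43.23
position: [0.5386, -0.3629, 0.0499]
tool_rot: [[0.062, 0.998, 0.002], [0.998, -0.062, -0.0], [-0.0, 0.002, -1.0]]
ft_force: [0.3, 4.2, 5.6]
grip_width: 0.0092
gripper_force: 40.3
```

```bash
python3 -m jog '[{"linear":[0,0,0],"roll":0},{"linear":[0,0,0],"roll":0},{"linear":[0,0,0],"roll":0},{"linear":[0,0,0],"roll":0}]' -0.39; python3 -m jog '[{"linear":[0,0,-0.7],"roll":0},{"linear":[0,0,-1],"roll":0},{"linear":[0,0,-1],"roll":0},{"linear":[0,0,-1],"roll":0},{"linear":[0,0,-0.8],"roll":0},{"linear":[0,0,0],"roll":0},{"linear":[0,0,0],"roll":0},{"linear":[0,0,0],"roll":0}]'
python3 - <<'E'
from h import *
im,c=snap("top"); i=im.astype(int)
g=(i[:,:,1]>i[:,:,0]+60)&(i[:,:,1]>i[:,:,2]+60); g[:,300:]=0; g[:,:130]=0
ys,xs=np.nonzero(g); m=[(xs.min()+xs.max())/2,(ys.min()+ys.max())/2]; print(xs.min(),xs.max(),ys.min(),ys.max(),ray(c,[m],.052))
y=(i[:,:,0]>150)&(i[:,:,1]>120)&(i[:,:,2]<60); ys,xs=np.nonzero(y[150:200,150:200]); print(xs.mean()+150,ys.mean()+150, proj(c,[[.614,.319,.15]]))
E
```

```text
time_s: 43.57
position: [0.5375, -0.3635, 0.0487]
tool_rot: [[0.063, 0.998, -0.0], [0.998, -0.063, -0.0], [-0.0, -0.0, -1.0]]
ft_force: [-0.2, 0.2, -0.5]
grip_width: 0.0261
gripper_force: 0.0
time_s: 44.23
position: [0.5374, -0.3632, 0.2277]
tool_rot: [[0.063, 0.998, -0.001], [0.998, -0.063, 0.001], [0.001, -0.001, -1.0]]
ft_force: [-0.0, 0.2, -1.1]
grip_width: 0.0261
gripper_force: 0.0
153 189 233 268 [[0.43122718 0.34451622 0.052     ]]
172.625 175.125 [[166.50048239 170.43754463]]
```

```bash
python3 -c "
from rig import env
print(env.close_job())"
```

```text
the job is handed in; nothing more can be done
None
```

The job is handed in at about 44 s with every step done: tape in the tray, both straps present (A and B) lined up and bolted, drift back in its slot and drawer pushed shut. No verdict came back, so I can't confirm it passed.

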